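# Fit the filters in the beam-sampling head

### The job

Fit every filter cell standing on the table into a port of the grey sampling head (any free port, one cell each): set it upright in the port, turn it backward (anticlockwise) until it drops a step into the thread (unless it has dropped in at once), then forward (clockwise) until it is screwed fully home. When all are home, swing the clear dust cover shut over them and press down firmly on it with the fingers, near its front edge, so that it is fully closed; leave the other things on the table alone.

Things in the scene. Friction and masses are not known exactly. Their poses are not given: they have to be found in the camera images.
- filter0 (a point): filter cell, red glass on top, 47 mm tall; point on its axis half-way up (23.5 mm above its foot), z up. Black round grip 50 mm across from 0.5 mm below the point to 23.5 mm above; below it a brass nose 32 mm across with 3 thread lugs 3 mm tall, reaching 44 mm across, undersides 16.5 mm below the point. 0.11 kg. Lug angle relative to any port's thread unknown. None if absent in this run
- filter1 (a point): filter cell with green glass on top, otherwise as filter0. Stands upright on its smooth, slippery brass nose at the start. None if absent in this run
- filter2 (a point): filter cell with amber glass on top, otherwise as filter0. Stands upright on its smooth, slippery brass nose at the start. None if absent in this run
- filter3 (a point): filter cell with blue glass on top, otherwise as filter0. Stands upright on its smooth, slippery brass nose at the start. None if absent in this run
- port0 (a point): right-hand port (smallest y): centre of its mouth, level with the flat top of the head. Three-start right-hand thread, clear bore 34.6 mm, its angle unknown and different at each port. A cell set in at a wrong angle rests with its lugs on top of the thread, its centre 10.5 to 16.5 mm above this point; turned forward from there it jams on a stop
- port1 (a point): second port from the right, mouth centre, same thread as port0. From resting on top, a cell turned backward (anticlockwise from above) by at most 1.6 rad drops 4 to 8 mm, to 7 mm above this point, where it can turn freely by about 0.5 rad
- port2 (a point): third port from the right, mouth centre, same thread as port0. After the drop, a cell turned forward (clockwise from above) by 1.0 to 1.5 rad sinks 4 mm more along the thread (4 mm per rad), to a hard stop with its centre about 3 mm above this point
- port3 (a point): left-hand port (largest y), mouth centre, same thread as port0
- cover (a joint): angle of the clear dust cover, rad: 0 shut, positive as it opens up and away from the robot, about 1.7 at the start. A stiff hinge (0.16 N m of friction) holds it wherever it is left. Its orange-edged plate, 4 mm thick, 125 mm from hinge to front edge, 360 mm wide, has its outer face 33 mm above the head's top when shut; front and side walls below it, 29 mm of room inside
- cover_hinge (a point): middle of the cover's hinge line, on the far top edge of the sampling head, 65 mm behind the line of the ports' centres; the hinge line runs along this point's y axis, x points away from the ports
- cover_edge (a point): middle of the front edge of the cover's outer face (the edge farthest from the hinge), moves with the cover; 125 mm from the hinge along the plate, 33 mm off it
- iris (a point): an iris on a post holder, 60 x 60 mm foot, 125 mm tall; point 50 mm above its foot. Leave it alone
- hexkey (a point): an L-shaped steel hex key lying flat, 110 mm long, 7 mm thick; point at the middle of its long arm. Leave it alone
- lensbox (a point): a closed blue plastic lens box, 60 x 45 x 30 mm; point at its centre. Leave it alone
- head: the grey sampling head with its cover, fixed to the table; 60 mm high, 125 mm front to back, 360 mm wide, four ports 90 mm apart on its flat top; origin on the table, under the middle of the row of ports; x points from the ports to the hinge, y along the row of ports
There are look-alikes about, which are no part of the job. Leave any pink or turquoise look-alike of the part that bears filter2 alone.

How it is judged:
By the outcome, as a careful person would: the job done as asked, in the order asked, and still so for the second after the job is handed in, with the robot touching nothing.
Of cell0, cell1, cell2, cell3 only 3 to 4 are there at a start; the rules pass over those that are not, and their reading is None.
At some moment in a run one of cell0, cell1, cell2, cell3 may be knocked a few centimetres aside while the robot is not near it.
It also fails if it takes over 210 s, if anything falls off the work surface, if the arm or the gripper's body presses on something with over 40 N, if the wrist force passes 120 N, or if a joint passes its speed limit or range.

### The arm

A 6-joint arm with a two-finger parallel gripper is mounted at the origin on the work surface. World frame = base frame: x ahead of the robot, y to its left, z up, the work surface at z = 0. Lengths are in m, angles in rad, forces in N, time in s.
With the tool pointing down it reaches from about 0.425 to 0.95 m from the base axis. Payload 3.5 kg.
Tool frame: the origin (TCP) lies at the very end of the fingers, on their centre line; the grasp point (between the pads) lies 19 mm behind it; y points along the fingers, z is the direction in which the jaws open and shut, and the axes are right-handed (so a half turn about y gives the same grasp; the last joint's range is limited). The gripper opens to 85 mm and grips with 20 to 120 N. Pads are 22 mm wide; open, the fingers measure 114 mm over their backs; the gripper's body (76 mm by 85 mm) begins 54 mm behind the grasp point. The pads swing forward as they close: fully open they stand 13 mm farther back than shut.
Start: joints at [-1.464, 0.286, 1.577, -0, 1.279, -0.15], TCP at [0.171, -0.653, 0.231] pointing down, gripper open.
Joint ranges: [-2.77, 2.77], [-0.9, 2.22], [0.21, 2.48], [-1.53, 4.67], [0.24, 2.81], [-2.84, 2.84]. Speed limits (rad/s): [2.79, 2.79, 3.14, 3.14, 3.14, 3.14].

### API

Orientations are given as a unit quaternion [x, y, z, w].
In Python, from plant import ctrl, cams gives the robot as it stands.
- The arm moves only by the tool play_rows, never from a script. Its argument "steps" is a list of rows, each an object of numbers: "claw": the finger opening in cm, from 0 to 8.54; "tx", "ty", "tz": the shift along the tool's x, y, z in cm; "ax", "ay", "az": the turn, a rotation vector about the tool's x, y, z in degrees. A call has 1 to 12 rows; each row is the pose to reach, as a shift and turn from the pose commanded when the call began, along the tool's axes at that moment; what a row does not reach only later rows make up. A row lasts 1/12 s, in which the tool goes at most 41.7 mm and 7.16 degrees, less where a joint would pass 70% of its speed; a pose out of reach is approached as far as the arm can. A call with a gripper value outside its range is refused whole. The fingers move at their own pace and stop on an object; "grip_force" is the grip in N (left out, the last holds). Time passes only in rows, so rows that repeat a pose let the fingers close. It gives the time, the measured TCP pose, the force and the opening at its end, in the units of the state.
- ctrl.get_state(): the state, without advancing time (a new reading comes with each control period).
- cams.read_camera(name): name is "side" or "top"; returns (picture, depth): 480x640x3 uint8, blue, green, red; 480x640 float32, m along the optical axis (not along the pixel's ray), 0 where there is no reading.
- cams.camera_model(name): a dict with "intrinsics" (3x3 intrinsics, pixels), "rvec" (rotation vector, rad) and "tvec" (3), from world to camera coordinates, as OpenCV has them. Camera axes: x right, y down, z forward; pixel columns grow to the right and rows downward; lengths in m; the calibration is good to about 2 mm. A picture is of the moment at which its call begins. camera_model takes no time and is no camera call.
- ctrl.sign_off(): hands the job in, once; it reports no verdict.
The state is a dict: "time": time; "qpos": joint angles; "dq": joint speeds; "joint_efforts": joint torques, N m; "eef_pos": TCP position; "tcp_rot": TCP orientation; "contact_force": force on the tool from outside, world axes, zero at the start; "wrist_torque": the same for the moment, N m; "opening": opening from 0.0 (shut) to 1.0 (fully open).
Only numpy, scipy, OpenCV 4.12 (cv2) and the standard library are available. Lean on these libraries where they do the work, as an engineer would, in place of code of your own. Each camera call takes 0.05 s, during which the arm holds its last target.

## Working session

There is one attempt and no reset: what is moved stays moved. The work goes in short steps, Python scripts to look and compute and a tool call to move; the robot and the scene stay as the last step left them, time stands still between calls to the robot, and variables do not carry over. Pictures are saved under pics/ and viewed, and the job is handed in when it is done.

Besides the shell and the picture viewer there is one more tool, called after "Request:" as name(argument=value, ...) on one line, values as JSON. play_rows: Moves the arm, as the interface text tells. Its arguments: {"type":"object","properties":{"steps":{"type":"array","items":{"type":"object","properties":{"claw":{"type":"number"},"tx":{"type":"number"},"ty":{"type":"number"},"tz":{"type":"number"},"ax":{"type":"number"},"ay":{"type":"number"},"az":{"type":"number"}}}},"grip_force":{"type":"number"}},"required":["steps"]}

```bash
ls; mkdir -p pics
cat > h.py <<'E'
import numpy as np, cv2
from plant import ctrl, cams
from scipy.spatial.transform import Rotation as R
def cam(n):
    m=cams.camera_model(n); K=np.array(m["intrinsics"],float); Rm=cv2.Rodrigues(np.array(m["rvec"],float))[0]; t=np.array(m["tvec"],float).ravel()
    return K,Rm,t
def ray(n,u,v):
    K,Rm,t=cam(n); d=Rm.T@np.linalg.solve(K,[u,v,1.0]); return -Rm.T@t,d
def onplane(n,u,v,z):
    o,d=ray(n,u,v); return o+d*(z-o[2])/d[2]
def proj(n,p):
    K,Rm,t=cam(n); q=K@(Rm@np.asarray(p,float)+t); return q[:2]/q[2]
def cloud(n,dep):
    K,Rm,t=cam(n); v,u=np.indices(dep.shape); P=np.stack([(u-K[0,2])/K[0,0]*dep,(v-K[1,2])/K[1,1]*dep,dep],-1)
    return (P-t)@Rm
E
python3 - <<'E'
from h import *
for n in ("top","side"):
    im,d=cams.read_camera(n); cv2.imwrite(f"pics/{n}0.png",im); np.save(f"{n}0.npy",d)
    K,Rm,t=cam(n); print(n,K,-Rm.T@t,Rm)
s=ctrl.get_state(); print(s); print(R.from_quat(s["tcp_rot"]).as_matrix())
E
```

```text
pics
top [[588.36440749   0.         318.30968243]
 [  0.         588.36440749 246.16037136]
 [  0.           0.           1.        ]] [0.33848381 0.06307131 1.38356971] [[-0.0104275  -0.99978253  0.01805979]
 [-0.98596425  0.00727038 -0.16679822]
 [ 0.16663064 -0.0195456  -0.98582564]]
side [[575.43635825   0.         318.64238559]
 [  0.         575.43635825 234.16822663]
 [  0.           0.           1.        ]] [ 0.44654786 -0.81219852  0.99416737] [[ 0.98604278 -0.16566274 -0.01659819]
 [-0.12898449 -0.69706261 -0.70531321]
 [ 0.10527414  0.6976099  -0.70870148]]
{'time': 0.1, 'qpos': array([-1.46397821e+00,  2.87104591e-01,  1.57803352e+00,  3.97194951e-05,
        1.27860107e+00, -1.49997864e-01]), 'dq': array([-0.00068166, -0.00051259, -0.00350255, -0.00093629,  0.00097303,
        0.00065786]), 'joint_efforts': array([ 1.22827034e-03, -4.07296264e+01, -2.93699723e+01, -9.34174295e-05,
        3.39931641e-03, -1.95709662e-07]), 'eef_pos': array([ 0.17142683, -0.6522554 ,  0.23006557]), 'tcp_rot': array([-0.09051494,  0.70204374, -0.70052685,  0.09057459]), 'contact_force': array([ 0.44680466, -0.11643413,  0.64798061]), 'wrist_torque': array([-0.01237628,  0.01955441,  0.00209965]), 'opening': 0.9961303109233723}
[[-9.67206579e-01 -1.91032997e-04  2.53990941e-01]
 [-2.53990760e-01  2.13834741e-03 -9.67204281e-01]
 [-3.58352938e-04 -9.99997695e-01 -2.11674430e-03]]
```

View pics/top0.png

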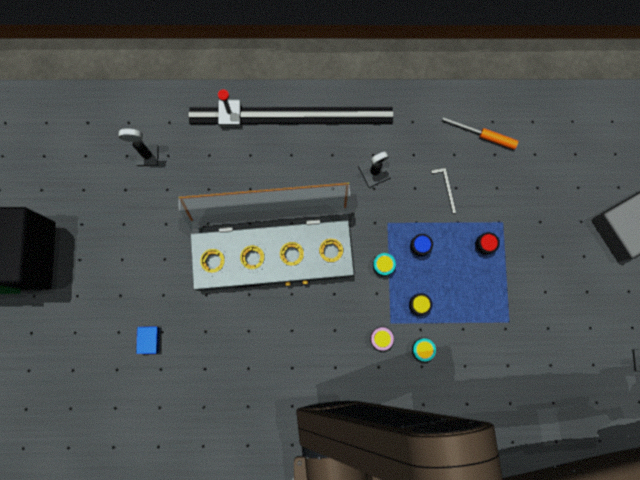

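View pics/side0.png

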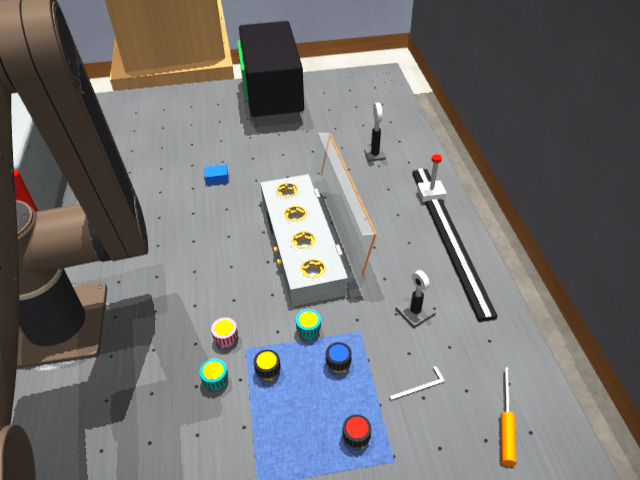

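The top view shows three real cells with black grips: blue (422,245), red (488,243) and amber (421,304). There is no green one. The turquoise look-alikes are at (385,264) and (424,350), the pink one at (382,339), and the four brass ports run from (213,260) to (332,251).

```bash
cat >> h.py <<'E'
def comps(mask,amin=20):
    n,l,st,c=cv2.connectedComponentsWithStats(mask.astype(np.uint8)); return [(c[i],st[i]) for i in range(1,n) if st[i][4]>=amin]
def glass(im):
    h=cv2.cvtColor(im,cv2.COLOR_BGR2HSV); H,S,V=[h[...,i].astype(int) for i in range(3)]
    return {"red":((H<6)|(H>174))&(S>170)&(V>110),"blue":(H>105)&(H<125)&(S>190)&(V>130),"amber":(H>22)&(H<34)&(S>180)&(V>130),"green":(H>45)&(H<75)&(S>150)&(V>90)}
E
python3 - <<'E'
from h import *
for n in ("top","side"):
    im=cv2.imread(f"pics/{n}0.png"); d=np.load(f"{n}0.npy"); P=cloud(n,d)
    for k,m in glass(im).items():
        for c,s in comps(m,40):
            u,v=c; q=P[int(round(v)),int(round(u))]
            print(n,k,c.round(1),s,"plane47:",onplane(n,u,v,.047).round(4),"depth:",q.round(4))
    h=cv2.cvtColor(im,cv2.COLOR_BGR2HSV).astype(int)
    if n=="top":
        m=(h[...,0]>15)&(h[...,0]<32)&(h[...,1]>110)&(h[...,2]>60)
        m[:, :190]=0;m[:,352:]=0;m[:235]=0;m[275:]=0
        m=cv2.morphologyEx(m.astype(np.uint8),cv2.MORPH_CLOSE,np.ones((5,5)))
        for c,s in comps(m,60):
            x,y,w,hh=s[:4]; cc=(x+(w-1)/2,y+(hh-1)/2)
            print("port",c.round(1),s,onplane(n,*c,.06).round(4),onplane(n,*cc,.06).round(4))
    else:
        m=(h[...,0]>15)&(h[...,0]<32)&(h[...,1]>110)&(h[...,2]>60)
        m[:, :265]=0;m[:,330:]=0;m[:175]=0;m[285:]=0
        m=cv2.morphologyEx(m.astype(np.uint8),cv2.MORPH_CLOSE,np.ones((5,5)))
        for c,s in comps(m,60):
            x,y,w,hh=s[:4]; cc=(x+(w-1)/2,y+(hh-1)/2)
            print("port",c.round(1),s,onplane(n,*c,.06).round(4),onplane(n,*cc,.06).round(4))
    # orange edge points
    m=(h[...,0]>5)&(h[...,0]<20)&(h[...,1]>120)&(h[...,2]>90)
    for c,s in comps(m,8): print("orange",c.round(0),s)
    # head top plane by depth
    m=(abs(P[...,2]-.06)<.006)&(P[...,1]>-.02)&(P[...,1]<.5)&(P[...,0]>.3)&(P[...,0]<.75)
    m=m&(h[...,1]<60)&(d>0)
    for c,s in comps(m,400):
        print("head",c,s,P[m][:,2].mean())
    r=cv2.minAreaRect(np.argwhere(m)[:,::-1].astype(np.float32)); b=cv2.boxPoints(r); print([onplane(n,*p,.06).round(4) for p in b])
    big=cv2.resize(im[160:300,170:370] if n=="top" else im[120:320,230:400],None,fx=4 if n=="top" else 3,fy=4 if n=="top" else 3,interpolation=cv2.INTER_CUBIC); cv2.imwrite(f"pics/{n}0z.png",big)
E
```

```text
top red [222.8  94.4] [218  90  11  10  85] plane47: [0.9358 0.2622 0.047 ] depth: [0.8976 0.2487 0.1346]
top red [488.7 242. ] [481 234  17  17 221] plane47: [ 0.5712 -0.3588  0.047 ] depth: [ 0.5702 -0.3576  0.053 ]
top blue [422.1 243.6] [414 236  17  16 216] plane47: [ 0.5687 -0.2037  0.047 ] depth: [ 0.5676 -0.2033  0.0473]
top blue [145.2 338.3] [137 327  20  27 280] plane47: [0.3585 0.4254 0.047 ] depth: [0.3595 0.4304 0.0301]
top amber [384.2 263.5] [377 257  15  14 168] plane47: [ 0.5228 -0.1145  0.047 ] depth: [ 0.5217 -0.1139  0.0468]
top amber [421.1 303.8] [413 296  17  17 229] plane47: [ 0.4298 -0.1957  0.047 ] depth: [ 0.4294 -0.1958  0.0456]
top amber [382.  338.5] [375 331  15  16 184] plane47: [ 0.3528 -0.1046  0.047 ] depth: [ 0.3539 -0.105   0.0435]
top amber [424.3 349.5] [417 342  16  16 186] plane47: [ 0.3274 -0.199   0.047 ] depth: [ 0.3285 -0.1989  0.0441]
port [330.8 249.2] [319 239  24  23 264] [0.5549 0.0083 0.06  ] [0.5531 0.0091 0.06  ]
port [291.1 252.5] [280 242  23  23 256] [0.5481 0.099  0.06  ] [0.5469 0.0991 0.06  ]
port [251.2 256.3] [240 246  24 
[... 2049 characters left out ...]
[  84    0  150   90 9774]
orange [353.  45.] [ 296   33  115   24 1531]
orange [234.  56.] [229  49  11  16 118]
orange [342. 160.] [330 134  24  53  66]
orange [467. 149.] [464 144   7  11  11]
orange [473. 160.] [471 156   5   8   8]
orange [359. 199.] [354 188  11  23  29]
orange [367. 216.] [365 212   5  10  12]
orange [369. 251.] [362 225  14  51  76]
orange [522. 243.] [515 232  14  23  25]
orange [506. 444.] [501 411  15  56 313]
orange [514. 418.] [512 413   3  12  12]
head [301.13519164 228.51475029] [ 260  175   86  107 4305] 0.0591361999670449
[array([0.4694, 0.3141, 0.06  ]), array([0.6542, 0.3585, 0.06  ]), array([ 0.6517, -0.0148,  0.06  ]), array([ 0.4981, -0.0413,  0.06  ])]
```

```bash
python3 -c "
import cv2
print(cv2.imread('pics/top0z.png').shape,cv2.imread('pics/side0z.png').shape)"
```

```text
(560, 800, 3) (600, 510, 3)
```

View pics/top0z.png

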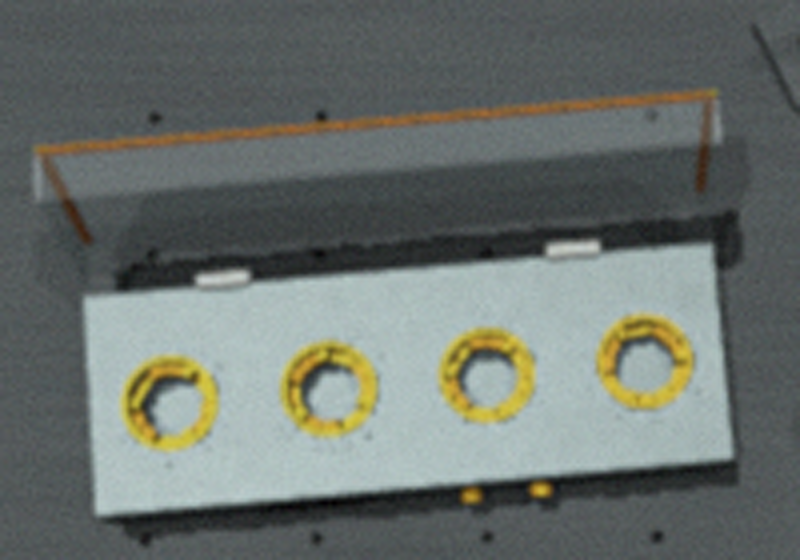

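```bash
cat > go.py <<'E'
import sys
from h import *
# go.py x y z phi_deg : shift/turn from current pose; tool y down, z at yaw phi
x,y,z,ph=map(float,sys.argv[1:5]); ph=np.radians(ph)
s=ctrl.get_state(); M=R.from_quat(s["tcp_rot"]).as_matrix(); p=np.array(s["eef_pos"])
zz=np.array([np.cos(ph),np.sin(ph),0]); yy=np.array([0,0,-1.]); T=np.stack([np.cross(yy,zz),yy,zz],1)
d=M.T@(np.array([x,y,z])-p)*100; r=np.degrees(R.from_matrix(M.T@T).as_rotvec())
print("t",s["time"].__round__(2),"eef",p.round(4),"yaw",np.degrees(np.arctan2(M[1,2],M[0,2])).round(2),"tilt",np.degrees(np.arccos(-M[2,1])).round(2),"q1,q6",s["qpos"][[0,5]].round(3),"F",np.array(s["contact_force"]).round(1),"op",round(s["opening"],3))
print("shift cm",d.round(2),"turn",r.round(2))
E
python3 go.py .431 -.196 .12 53
```

```text
t 0.1 eef [ 0.1714 -0.6523  0.2301] yaw -75.29 tilt 0.12 q1,q6 [-1.464 -0.15 ] F [ 0.4 -0.1  0.6] op 0.996
shift cm [-36.69  11.1  -37.51] turn [ 4.0000e-02 -1.2829e+02 -1.5000e-01]
```

Request:
play_rows(steps=[{"claw": 8.0, "tx": -36.7, "ty": 9.0, "tz": -37.5, "ay": 51.7}, {"claw": 8.0, "tx": -36.7, "ty": 9.0, "tz": -37.5, "ay": 51.7}, {"claw": 8.0, "tx": -36.7, "ty": 9.0, "tz": -37.5, "ay": 51.7}, {"claw": 8.0, "tx": -36.7, "ty": 9.0, "tz": -37.5, "ay": 51.7}, {"claw": 8.0, "tx": -36.7, "ty": 9.0, "tz": -37.5, "ay": 51.7}, {"claw": 8.0, "tx": -36.7, "ty": 9.0, "tz": -37.5, "ay": 51.7}, {"claw": 8.0, "tx": -36.7, "ty": 9.0, "tz": -37.5, "ay": 51.7}, {"claw": 8.0, "tx": -36.7, "ty": 9.0, "tz": -37.5, "ay": 51.7}, {"claw": 8.0, "tx": -36.7, "ty": 9.0, "tz": -37.5, "ay": 51.7}, {"claw": 8.0, "tx": -36.7, "ty": 9.0, "tz": -37.5, "ay": 51.7}, {"claw": 8.0, "tx": -36.7, "ty": 9.0, "tz": -37.5, "ay": 51.7}, {"claw": 8.0, "tx": -36.7, "ty": 9.0, "tz": -37.5, "ay": 51.7}])

```text
invalid input at $.steps[0]: expected keys claw, tx, ty, tz, ax, ay, az
```

```bash
python3 go.py .431 -.196 .12 -127
```

```text
t 0.1 eef [ 0.1714 -0.6523  0.2301] yaw -75.29 tilt 0.12 q1,q6 [-1.464 -0.15 ] F [ 0.4 -0.1  0.6] op 0.996
shift cm [-36.69  11.1  -37.51] turn [1.200e-01 5.171e+01 4.000e-02]
```

Request:
play_rows(steps=[{"claw": 8, "tx": -36.7, "ty": 9, "tz": -37.5, "ax": 0.1, "ay": 51.7, "az": 0}, {"claw": 8, "tx": -36.7, "ty": 9, "tz": -37.5, "ax": 0.1, "ay": 51.7, "az": 0}, {"claw": 8, "tx": -36.7, "ty": 9, "tz": -37.5, "ax": 0.1, "ay": 51.7, "az": 0}, {"claw": 8, "tx": -36.7, "ty": 9, "tz": -37.5, "ax": 0.1, "ay": 51.7, "az": 0}, {"claw": 8, "tx": -36.7, "ty": 9, "tz": -37.5, "ax": 0.1, "ay": 51.7, "az": 0}, {"claw": 8, "tx": -36.7, "ty": 9, "tz": -37.5, "ax": 0.1, "ay": 51.7, "az": 0}, {"claw": 8, "tx": -36.7, "ty": 9, "tz": -37.5, "ax": 0.1, "ay": 51.7, "az": 0}, {"claw": 8, "tx": -36.7, "ty": 9, "tz": -37.5, "ax": 0.1, "ay": 51.7, "az": 0}, {"claw": 8, "tx": -36.7, "ty": 9, "tz": -37.5, "ax": 0.1, "ay": 51.7, "az": 0}, {"claw": 8, "tx": -36.7, "ty": 9, "tz": -37.5, "ax": 0.1, "ay": 51.7, "az": 0}, {"claw": 8, "tx": -36.7, "ty": 9, "tz": -37.5, "ax": 0.1, "ay": 51.7, "az": 0}, {"claw": 8, "tx": -36.7, "ty": 9, "tz": -37.5, "ax": 0.1, "ay": 51.7, "az": 0}])

```text
time: 1.1
eef_pos: [0.4147, -0.2244, 0.1466]
tcp_rot: [-0.225, -0.67, 0.671, 0.224]
contact_force: [0.4, 0.7, 0.4]
opening: 0.935
```

```bash
python3 go.py .431 -.196 .12 -127
```

```text
t 1.1 eef [ 0.4147 -0.2244  0.1466] yaw -127.01 tilt 0.09 q1,q6 [-0.711  1.507] F [0.4 0.7 0.4] op 0.935
shift cm [ 0.41  2.66 -3.25] turn [-0.08 -0.01 -0.04]
```

Request:
play_rows(steps=[{"claw": 8, "tx": 0, "ty": 0, "tz": 0, "ax": 0, "ay": 0, "az": 0}, {"claw": 8, "tx": 0, "ty": 0, "tz": 0, "ax": 0, "ay": 0, "az": 0}, {"claw": 8, "tx": 0, "ty": 0, "tz": 0, "ax": 0, "ay": 0, "az": 0}])

```text
time: 1.35
eef_pos: [0.4144, -0.2263, 0.147]
tcp_rot: [-0.224, -0.67, 0.671, 0.224]
contact_force: [0.1, -0.2, -0.2]
opening: 0.935
```

```bash
python3 go.py .431 -.196 .12 -127
```

```text
t 1.35 eef [ 0.4144 -0.2263  0.147 ] yaw -126.92 tilt 0.12 q1,q6 [-0.714  1.502] F [ 0.1 -0.2 -0.2] op 0.935
shift cm [ 0.5   2.7  -3.43] turn [-0.11  0.08 -0.04]
```

Request:
play_rows(grip_force=25, steps=[{"claw": 8, "tx": 0.5, "ty": 2.7, "tz": -3.4, "ax": 0, "ay": 0, "az": 0}, {"claw": 8, "tx": 0.5, "ty": 2.7, "tz": -3.4, "ax": 0, "ay": 0, "az": 0}, {"claw": 8, "tx": 0.5, "ty": 6, "tz": -3.4, "ax": 0, "ay": 0, "az": 0}, {"claw": 8, "tx": 0.5, "ty": 9, "tz": -3.4, "ax": 0, "ay": 0, "az": 0}, {"claw": 8, "tx": 0.5, "ty": 12.6, "tz": -3.4, "ax": 0, "ay": 0, "az": 0}, {"claw": 8, "tx": 0.5, "ty": 12.6, "tz": -3.4, "ax": 0, "ay": 0, "az": 0}, {"claw": 5.5, "tx": 0.5, "ty": 12.6, "tz": -3.4, "ax": 0, "ay": 0, "az": 0}, {"claw": 5, "tx": 0.5, "ty": 12.6, "tz": -3.4, "ax": 0, "ay": 0, "az": 0}, {"claw": 4.5, "tx": 0.5, "ty": 12.6, "tz": -3.4, "ax": 0, "ay": 0, "az": 0}, {"claw": 4.5, "tx": 0.5, "ty": 12.6, "tz": -3.4, "ax": 0, "ay": 0, "az": 0}, {"claw": 4.5, "tx": 0.5, "ty": 12.6, "tz": -3.4, "ax": 0, "ay": 0, "az": 0}, {"claw": 4.5, "tx": 0.5, "ty": 12.6, "tz": -3.4, "ax": 0, "ay": 0, "az": 0}])

```text
time: 2.35
eef_pos: [0.4326, -0.1983, 0.0238]
tcp_rot: [-0.226, -0.669, 0.672, 0.222]
contact_force: [-1.2, -1.1, 6.5]
opening: 0.575
```

```bash
python3 go.py .431 -.196 .0205 -37
```

```text
t 2.35 eef [ 0.4326 -0.1983  0.0238] yaw -126.96 tilt 0.39 q1,q6 [-0.642  1.576] F [-1.2 -1.1  6.5] op 0.575
shift cm [ 0.27  0.33 -0.09] turn [ -0.39 -89.96  -0.18]
```

Request:
play_rows(steps=[{"claw": 4.5, "tx": 0, "ty": 0, "tz": 0, "ax": 0, "ay": 0, "az": 0}, {"claw": 4.5, "tx": 0, "ty": 0, "tz": 0, "ax": 0, "ay": 0, "az": 0}])

```text
time: 2.52
eef_pos: [0.4326, -0.1983, 0.0239]
tcp_rot: [-0.226, -0.669, 0.672, 0.222]
contact_force: [-1.4, -1.1, 7.6]
opening: 0.575
```

```bash
python3 go.py .431 -.196 .0205 -37
python3 - <<'E'
from h import *
im,d=cams.read_camera("side"); P=cloud("side",d)
cv2.imwrite("pics/g1.png",cv2.resize(im[280:440,180:340],None,fx=3.7,fy=3.7,interpolation=cv2.INTER_CUBIC))
E
```

```text
t 2.52 eef [ 0.4326 -0.1983  0.0239] yaw -126.95 tilt 0.39 q1,q6 [-0.642  1.576] F [-1.4 -1.1  7.6] op 0.575
shift cm [ 0.27  0.33 -0.08] turn [ -0.39 -89.95  -0.17]
```

View pics/g1.png

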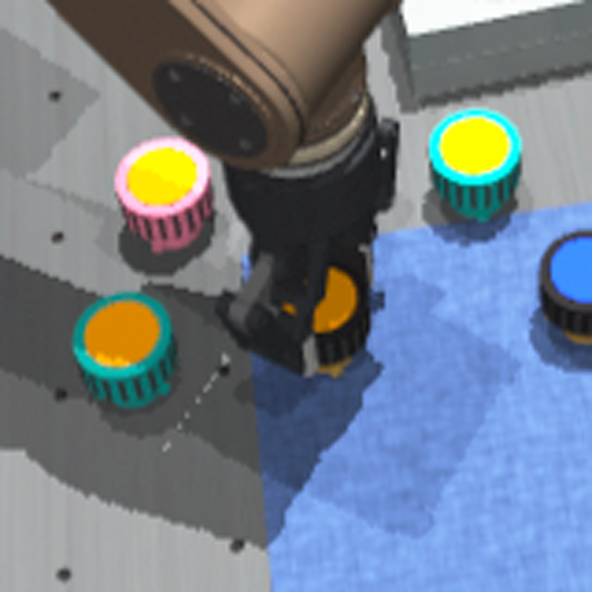

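Request:
play_rows(steps=[{"claw": 6.5, "tx": 0, "ty": 0, "tz": 0, "ax": 0, "ay": 0, "az": 0}, {"claw": 6.5, "tx": 0, "ty": 0, "tz": 0, "ax": 0, "ay": 0, "az": 0}, {"claw": 6.5, "tx": 0, "ty": 0, "tz": 0, "ax": 0, "ay": 0, "az": 0}, {"claw": 6.5, "tx": 0, "ty": 0, "tz": 0, "ax": 0, "ay": 0, "az": 0}])

```text
time: 2.9
eef_pos: [0.4306, -0.1962, 0.021]
tcp_rot: [-0.224, -0.67, 0.671, 0.224]
contact_force: [0.1, -0.2, -0.2]
opening: 0.757
```

```bash
python3 go.py .431 -.196 .0205 -37
```

```text
t 2.9 eef [ 0.4306 -0.1962  0.021 ] yaw -126.98 tilt 0.08 q1,q6 [-0.642  1.576] F [ 0.1 -0.2 -0.2] op 0.757
shift cm [-0.03  0.05 -0.04] turn [-7.000e-02 -8.998e+01  5.000e-02]
```

Request:
play_rows(steps=[{"claw": 6.5, "tx": 0, "ty": 0, "tz": 0, "ax": 0, "ay": -30, "az": 0}, {"claw": 6.5, "tx": 0, "ty": 0, "tz": 0, "ax": 0, "ay": -30, "az": 0}, {"claw": 6.5, "tx": 0, "ty": 0, "tz": 0, "ax": 0, "ay": -30, "az": 0}, {"claw": 6.5, "tx": 0, "ty": 0, "tz": 0, "ax": 0, "ay": -30, "az": 0}, {"claw": 6.5, "tx": 0, "ty": 0, "tz": 0, "ax": 0, "ay": -60, "az": 0}, {"claw": 6.5, "tx": 0, "ty": 0, "tz": 0, "ax": 0, "ay": -60, "az": 0}, {"claw": 6.5, "tx": 0, "ty": 0, "tz": 0, "ax": 0, "ay": -60, "az": 0}, {"claw": 6.5, "tx": 0, "ty": 0, "tz": 0, "ax": 0, "ay": -60, "az": 0}, {"claw": 6.5, "tx": 0, "ty": 0, "tz": 0, "ax": 0, "ay": -90, "az": 0}, {"claw": 6.5, "tx": 0, "ty": 0, "tz": 0, "ax": 0, "ay": -90, "az": 0}, {"claw": 6.5, "tx": 0, "ty": 0, "tz": 0, "ax": 0, "ay": -90, "az": 0}, {"claw": 6.5, "tx": 0, "ty": 0, "tz": 0, "ax": 0, "ay": -90, "az": 0}])

```text
time: 3.9
eef_pos: [0.4305, -0.1962, 0.0208]
tcp_rot: [0.295, -0.642, 0.643, -0.295]
contact_force: [-0.3, 0.2, -0.1]
opening: 0.766
```

Request:
play_rows(steps=[{"claw": 5.6, "tx": 0, "ty": 0, "tz": 0, "ax": 0, "ay": 0, "az": 0}, {"claw": 5.4, "tx": 0, "ty": 0, "tz": 0, "ax": 0, "ay": 0, "az": 0}, {"claw": 5.2, "tx": 0, "ty": 0, "tz": 0, "ax": 0, "ay": 0, "az": 0}, {"claw": 5.0, "tx": 0, "ty": 0, "tz": 0, "ax": 0, "ay": 0, "az": 0}, {"claw": 4.5, "tx": 0, "ty": 0, "tz": 0, "ax": 0, "ay": 0, "az": 0}, {"claw": 4.5, "tx": 0, "ty": 0, "tz": 0, "ax": 0, "ay": 0, "az": 0}, {"claw": 4.5, "tx": 0, "ty": 0, "tz": 0, "ax": 0, "ay": 0, "az": 0}, {"claw": 4.5, "tx": 0, "ty": 0, "tz": 0, "ax": 0, "ay": 0, "az": 0}])

```text
time: 4.57
eef_pos: [0.4309, -0.1965, 0.0212]
tcp_rot: [0.293, -0.643, 0.644, -0.293]
contact_force: [0.0, 0.9, 1.0]
opening: 0.575
```

```bash
python3 go.py .431 -.196 .13 -37
```

```text
t 4.57 eef [ 0.4309 -0.1965  0.0212] yaw -41.07 tilt 0.1 q1,q6 [-0.642  0.076] F [0.  0.9 1. ] op 0.575
shift cm [-3.000e-02 -1.088e+01 -1.000e-02] turn [-0.05 -4.07  0.08]
```

Request:
play_rows(grip_force=50, steps=[{"claw": 4.5, "tx": 0, "ty": 0, "tz": 0, "ax": 0, "ay": 0, "az": 0}, {"claw": 4.5, "tx": 0, "ty": -4, "tz": 0, "ax": 0, "ay": 0, "az": 0}, {"claw": 4.5, "tx": 0, "ty": -8, "tz": 0, "ax": 0, "ay": 0, "az": 0}, {"claw": 4.5, "tx": 0, "ty": -12, "tz": 0, "ax": 0, "ay": 0, "az": 0}, {"claw": 4.5, "tx": 0, "ty": -14, "tz": 0, "ax": 0, "ay": 0, "az": 0}, {"claw": 4.5, "tx": 0, "ty": -14, "tz": 0, "ax": 0, "ay": 0, "az": 0}])

```text
time: 5.07
eef_pos: [0.4337, -0.1983, 0.1669]
tcp_rot: [0.291, -0.64, 0.648, -0.295]
contact_force: [1.4, -0.9, -1.5]
opening: 0.569
```

```bash
python3 go.py .533 .278 .16 18
```

```text
t 5.07 eef [ 0.4337 -0.1983  0.1669] yaw -41.04 tilt 0.7 q1,q6 [-0.641  0.076] F [ 1.4 -0.9 -1.5] op 0.569
shift cm [-42.45   0.37 -23.79] turn [ -0.62 -59.04   0.39]
```

Request:
play_rows(steps=[{"claw": 4.5, "tx": -42.4, "ty": 0, "tz": -23.8, "ax": 0, "ay": -59, "az": 0}, {"claw": 4.5, "tx": -42.4, "ty": 0, "tz": -23.8, "ax": 0, "ay": -59, "az": 0}, {"claw": 4.5, "tx": -42.4, "ty": 0, "tz": -23.8, "ax": 0, "ay": -59, "az": 0}, {"claw": 4.5, "tx": -42.4, "ty": 0, "tz": -23.8, "ax": 0, "ay": -59, "az": 0}, {"claw": 4.5, "tx": -42.4, "ty": 0, "tz": -23.8, "ax": 0, "ay": -59, "az": 0}, {"claw": 4.5, "tx": -42.4, "ty": 0, "tz": -23.8, "ax": 0, "ay": -59, "az": 0}, {"claw": 4.5, "tx": -42.4, "ty": 0, "tz": -23.8, "ax": 0, "ay": -59, "az": 0}, {"claw": 4.5, "tx": -42.4, "ty": 0, "tz": -23.8, "ax": 0, "ay": -59, "az": 0}, {"claw": 4.5, "tx": -42.4, "ty": 0, "tz": -23.8, "ax": 0, "ay": -59, "az": 0}, {"claw": 4.5, "tx": -42.4, "ty": 0, "tz": -23.8, "ax": 0, "ay": -59, "az": 0}, {"claw": 4.5, "tx": -42.4, "ty": 0, "tz": -23.8, "ax": 0, "ay": -59, "az": 0}, {"claw": 4.5, "tx": -42.4, "ty": 0, "tz": -23.8, "ax": 0, "ay": -59, "az": 0}])

```text
time: 6.07
eef_pos: [0.5286, 0.2829, 0.1576]
tcp_rot: [0.574, -0.416, 0.415, -0.571]
contact_force: [-0.2, -0.6, -1.4]
opening: 0.57
```

Request:
play_rows(steps=[{"claw": 4.5, "tx": 0, "ty": 0, "tz": 0, "ax": 0, "ay": 0, "az": 0}, {"claw": 4.5, "tx": 0, "ty": 0, "tz": 0, "ax": 0, "ay": 0, "az": 0}, {"claw": 4.5, "tx": 0, "ty": 0, "tz": 0, "ax": 0, "ay": 0, "az": 0}])

```text
time: 6.32
eef_pos: [0.5285, 0.2791, 0.158]
tcp_rot: [0.574, -0.416, 0.415, -0.57]
contact_force: [0.6, -0.1, -1.2]
opening: 0.565
```

```bash
python3 go.py .533 .278 .13 18
```

```text
t 6.32 eef [0.5285 0.2791 0.158 ] yaw 17.97 tilt 0.3 q1,q6 [0.317 0.004] F [ 0.6 -0.1 -1.2] op 0.565
shift cm [0.24 2.8  0.41] turn [ 0.28 -0.03  0.11]
```

Request:
play_rows(steps=[{"claw": 4.5, "tx": 0.25, "ty": 2.8, "tz": 0.4, "ax": 0.3, "ay": 0, "az": 0.1}, {"claw": 4.5, "tx": 0.25, "ty": 2.8, "tz": 0.4, "ax": 0.3, "ay": 0, "az": 0.1}, {"claw": 4.5, "tx": 0.25, "ty": 2.8, "tz": 0.4, "ax": 0.3, "ay": 0, "az": 0.1}, {"claw": 4.5, "tx": 0.25, "ty": 2.8, "tz": 0.4, "ax": 0.3, "ay": 0, "az": 0.1}])

```text
time: 6.65
eef_pos: [0.5341, 0.2775, 0.1323]
tcp_rot: [-0.571, 0.416, -0.417, 0.573]
contact_force: [-0.0, -1.1, -1.3]
opening: 0.572
```

```bash
python3 go.py .533 .278 .13 18
python3 - <<'E'
from h import *
im,d=cams.read_camera("side"); np.save("s2.npy",d); cv2.imwrite("pics/s2raw.png",im)
im2,d2=cams.read_camera("top"); np.save("t2.npy",d2);cv2.imwrite("pics/t2raw.png",im2)
a=cv2.resize(im[100:300,200:400],(400,400),interpolation=cv2.INTER_CUBIC); b=cv2.resize(im2[180:380,150:350],(400,400),interpolation=cv2.INTER_CUBIC)
cv2.imwrite("pics/g2.png",np.hstack([a,b]))
p=np.array(ctrl.get_state()["eef_pos"]); print(p,proj("side",p),proj("top",p))
E
```

```text
t 6.65 eef [0.5341 0.2775 0.1323] yaw 17.87 tilt 0.19 q1,q6 [ 0.311 -0.001] F [-0.  -1.1 -1.3] op 0.572
shift cm [-0.08  0.23 -0.09] turn [-0.19 -0.13 -0.01]
[0.53493741 0.27821633 0.13354869] [285.6150001  165.57738721] [206.44408517 253.79903689]
```

View pics/g2.png

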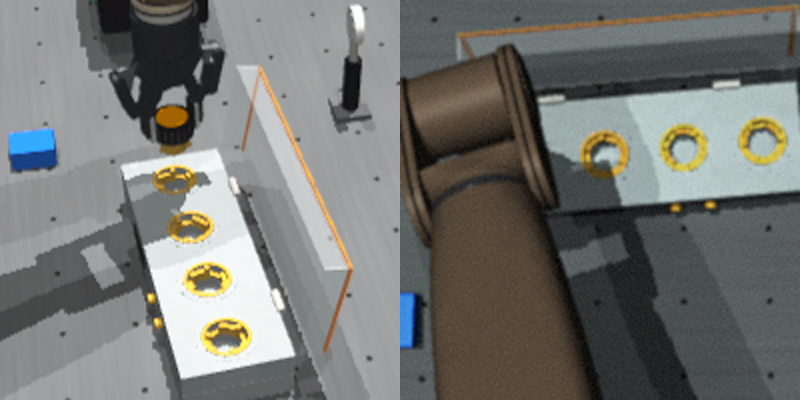

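Run:
```python
from h import *
im=cv2.imread("pics/s2raw.png"); d=np.load("s2.npy"); P=cloud("side",d)
h=cv2.cvtColor(im,cv2.COLOR_BGR2HSV).astype(int)
m=(h[...,0]>8)&(h[...,0]<34)&(h[...,1]>150)&(h[...,2]>90); m[:,:260]=0; m[:,310:]=0; m[:140]=0;m[200:]=0
m=cv2.morphologyEx(m.astype(np.uint8),cv2.MORPH_CLOSE,np.ones((3,3)))
for c,s in comps(m,15):
    print(c.round(1),s,"bb",s[0]+(s[2]-1)/2,s[1]+(s[3]-1)/2, onplane("side",*c,.16).round(4),onplane("side",*c,.06).round(4), P[int(c[1]),int(c[0])].round(4))
cv2.imwrite("pics/g3.png",cv2.resize(im[130:210,240:340],None,fx=7,fy=7,interpolation=cv2.INTER_CUBIC))
```

```text
[285.3 157.9] [278 153  16  11 138] bb 285.5 158.0 [0.5352 0.2735 0.16  ] [0.5458 0.4037 0.06  ] [0.535  0.2789 0.1587]
[286.7 174. ] [281 171  14   6  40] bb 287.5 173.5 [0.5307 0.2136 0.16  ] [0.5408 0.3366 0.06  ] [0.5333 0.2643 0.119 ]
[286.1 188. ] [277 183  21  13 136] bb 287.0 189.0 [0.5233 0.1651 0.16  ] [0.5325 0.2822 0.06  ] [0.5329 0.2921 0.0517]
```

View pics/g3.png

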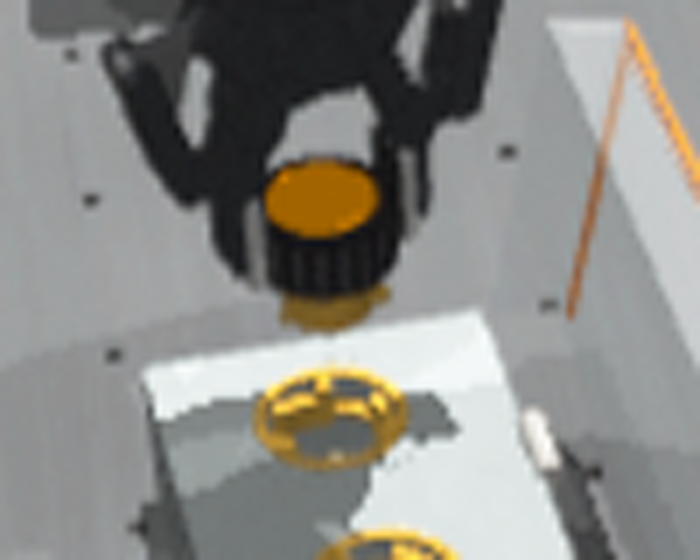

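Run:
```python
from h import *
print(onplane("side",286.8,189.4,.06),onplane("side",287,189,.06))
for p in [(170,404),(329,389.5),(488,375.5),(645.5,361.5)]:
    print(onplane("top",170+(p[0]+.5)/4-.5,160+(p[1]+.5)/4-.5,.06))
# outer ring in both views: ellipse fit on filled yellow contour
for n,roi in (("top",(190,352,235,275)),("side",(265,330,175,285))):
    im=cv2.imread(f"pics/{n}0.png"); h=cv2.cvtColor(im,cv2.COLOR_BGR2HSV).astype(int)
    m=(h[...,0]>12)&(h[...,0]<34)&(h[...,1]>90)&(h[...,2]>60)
    k=np.zeros_like(m);k[roi[2]:roi[3],roi[0]:roi[1]]=1;m&=k
    cs,_=cv2.findContours(cv2.morphologyEx(m.astype(np.uint8),cv2.MORPH_CLOSE,np.ones((3,3))),cv2.RETR_EXTERNAL,cv2.CHAIN_APPROX_NONE)
    for c in cs:
        if len(c)>30:
            hull=cv2.convexHull(c); mm=cv2.moments(hull); e=(mm['m10']/mm['m00'],mm['m01']/mm['m00']); print(n,np.round(e,1),onplane(n,*e,.06).round(4))
```

```text
[0.53346056 0.27663138 0.06      ] [0.53414419 0.27805133 0.06      ]
[0.53074953 0.27771904 0.06      ]
[0.53835847 0.18792738 0.06      ]
[0.54571417 0.09772826 0.06      ]
[0.55310926 0.00798016 0.06      ]
top [211.8 260.3] [0.5314 0.2785 0.06  ]
top [251.6 256.7] [0.539  0.1886 0.06  ]
top [291.3 253.3] [0.5461 0.0985 0.06  ]
top [330.6 249.9] [0.5535 0.0088 0.06  ]
side [312.6 267.9] [0.5554 0.008  0.06  ]
side [303.4 239. ] [0.5486 0.0983 0.06  ]
side [294.7 213. ] [0.541  0.1877 0.06  ]
side [286.8 189.3] [0.5334 0.2769 0.06  ]
```

```bash
python3 go.py .5325 .2777 .088 18
```

```text
t 6.75 eef [0.5349 0.2782 0.1335] yaw 17.9 tilt 0.35 q1,q6 [ 0.311 -0.001] F [-0.4 -0.1 -1.5] op 0.57
shift cm [-0.02  4.55 -0.28] turn [-0.35 -0.1  -0.01]
```

Request:
play_rows(steps=[{"claw": 4.5, "tx": 0, "ty": 2, "tz": -0.3, "ax": -0.2, "ay": 0, "az": 0}, {"claw": 4.5, "tx": 0, "ty": 4, "tz": -0.3, "ax": -0.2, "ay": 0, "az": 0}, {"claw": 4.5, "tx": 0, "ty": 4.5, "tz": -0.3, "ax": -0.2, "ay": 0, "az": 0}, {"claw": 4.5, "tx": 0, "ty": 4.5, "tz": -0.3, "ax": -0.2, "ay": 0, "az": 0}, {"claw": 4.5, "tx": 0, "ty": 4.5, "tz": -0.3, "ax": -0.2, "ay": 0, "az": 0}, {"claw": 4.5, "tx": 0, "ty": 4.5, "tz": -0.3, "ax": -0.2, "ay": 0, "az": 0}])

```text
time: 7.25
eef_pos: [0.5328, 0.2781, 0.0891]
tcp_rot: [-0.571, 0.415, -0.417, 0.573]
contact_force: [-0.6, 0.1, -1.6]
opening: 0.57
```

```bash
python3 go.py .5325 .2777 .075 18
```

```text
t 7.25 eef [0.5328 0.2781 0.0891] yaw 17.95 tilt 0.22 q1,q6 [ 0.312 -0.001] F [-0.6  0.1 -1.6] op 0.57
shift cm [ 0.03  1.41 -0.05] turn [-0.22 -0.05 -0.01]
```

Request:
play_rows(steps=[{"claw": 4.5, "tx": 0, "ty": 0.5, "tz": 0, "ax": -0.1, "ay": 0, "az": 0}, {"claw": 4.5, "tx": 0, "ty": 1.0, "tz": 0, "ax": -0.1, "ay": 0, "az": 0}, {"claw": 4.5, "tx": 0, "ty": 1.4, "tz": 0, "ax": -0.1, "ay": 0, "az": 0}, {"claw": 4.5, "tx": 0, "ty": 1.4, "tz": 0, "ax": -0.1, "ay": 0, "az": 0}, {"claw": 4.5, "tx": 0, "ty": 1.4, "tz": 0, "ax": -0.1, "ay": 0, "az": 0}, {"claw": 4.5, "tx": 0, "ty": 1.4, "tz": 0, "ax": -0.1, "ay": 0, "az": 0}])

```text
time: 7.75
eef_pos: [0.5323, 0.278, 0.0746]
tcp_rot: [-0.572, 0.416, -0.416, 0.572]
contact_force: [-2.0, -0.1, 6.0]
opening: 0.567
```

```bash
python3 go.py .5325 .2777 .070 18
```

```text
t 7.75 eef [0.5323 0.278  0.0746] yaw 17.96 tilt 0.02 q1,q6 [ 0.312 -0.001] F [-2.  -0.1  6. ] op 0.567
shift cm [0.04 0.46 0.01] turn [-0.01 -0.04 -0.01]
```

Request:
play_rows(steps=[{"claw": 4.5, "tx": 0, "ty": 0.2, "tz": 0, "ax": 0, "ay": -6, "az": 0}, {"claw": 4.5, "tx": 0, "ty": 0.2, "tz": 0, "ax": 0, "ay": -12, "az": 0}, {"claw": 4.5, "tx": 0, "ty": 0.2, "tz": 0, "ax": 0, "ay": -18, "az": 0}, {"claw": 4.5, "tx": 0, "ty": 0.2, "tz": 0, "ax": 0, "ay": -24, "az": 0}, {"claw": 4.5, "tx": 0, "ty": 0.2, "tz": 0, "ax": 0, "ay": -24, "az": 0}])

```text
time: 8.17
eef_pos: [0.5314, 0.2776, 0.0706]
tcp_rot: [0.646, -0.288, 0.287, -0.646]
contact_force: [-0.1, -0.1, -1.8]
opening: 0.571
```

```bash
python3 go.py .5325 .2777 .070 18
```

```text
t 8.17 eef [0.5314 0.2776 0.0706] yaw 42.06 tilt 0.08 q1,q6 [ 0.312 -0.422] F [-0.1 -0.1 -1.8] op 0.571
shift cm [0.07 0.06 0.09] turn [ 0.08 24.06 -0.03]
```

Request:
play_rows(steps=[{"claw": 4.5, "tx": 0, "ty": 0.3, "tz": 0.1, "ax": 0, "ay": 0, "az": 0}, {"claw": 4.5, "tx": 0, "ty": 0.5, "tz": 0.1, "ax": 0, "ay": 0, "az": 0}, {"claw": 4.5, "tx": 0, "ty": 0.7, "tz": 0.1, "ax": 0, "ay": 0, "az": 0}, {"claw": 4.5, "tx": 0, "ty": 0.7, "tz": 0.1, "ax": 0, "ay": 0, "az": 0}, {"claw": 4.5, "tx": 0, "ty": 0.7, "tz": 0.1, "ax": 0, "ay": 0, "az": 0}])

```text
time: 8.58
eef_pos: [0.5332, 0.2787, 0.0698]
tcp_rot: [0.646, -0.289, 0.288, -0.645]
contact_force: [-10.9, -5.1, 23.4]
opening: 0.569
```

```bash
python3 go.py .5325 .2777 .062 18
```

```text
t 8.58 eef [0.5332 0.2787 0.0698] yaw 41.79 tilt 0.11 q1,q6 [ 0.313 -0.416] F [-10.9  -5.1  23.4] op 0.569
shift cm [ 0.02  0.78 -0.12] turn [1.100e-01 2.379e+01 1.000e-02]
```

Request:
play_rows(steps=[{"claw": 4.5, "tx": 0, "ty": -0.3, "tz": -0.1, "ax": 0, "ay": -6, "az": 0}, {"claw": 4.5, "tx": 0, "ty": -0.3, "tz": -0.1, "ax": 0, "ay": -12, "az": 0}, {"claw": 4.5, "tx": 0, "ty": -0.3, "tz": -0.1, "ax": 0, "ay": -18, "az": 0}, {"claw": 4.5, "tx": 0, "ty": -0.3, "tz": -0.1, "ax": 0, "ay": -18, "az": 0}])

```text
time: 8.92
eef_pos: [0.5335, 0.2783, 0.0713]
tcp_rot: [-0.683, 0.182, -0.184, 0.683]
contact_force: [-4.1, -1.3, 13.1]
opening: 0.57
```

```bash
python3 go.py .5325 .2777 .062 18
```

```text
t 8.92 eef [0.5335 0.2783 0.0713] yaw 60.02 tilt 0.15 q1,q6 [ 0.313 -0.735] F [-4.1 -1.3 13.1] op 0.57
shift cm [-0.06  0.93 -0.1 ] turn [-0.13 42.02  0.08]
```

Request:
play_rows(steps=[{"claw": 4.5, "tx": 0, "ty": 0, "tz": 0, "ax": 0, "ay": -6, "az": 0}, {"claw": 4.5, "tx": 0, "ty": 0, "tz": 0, "ax": 0, "ay": -12, "az": 0}, {"claw": 4.5, "tx": 0, "ty": 0, "tz": 0, "ax": 0, "ay": -18, "az": 0}, {"claw": 4.5, "tx": 0, "ty": 0, "tz": 0, "ax": 0, "ay": -24, "az": 0}, {"claw": 4.5, "tx": 0, "ty": 0, "tz": 0, "ax": 0, "ay": -24, "az": 0}])

```text
time: 9.33
eef_pos: [0.5327, 0.278, 0.0695]
tcp_rot: [-0.706, 0.037, -0.037, 0.706]
contact_force: [-2.1, -0.6, 1.7]
opening: 0.565
```

```bash
python3 go.py .5325 .2777 .062 18
```

```text
t 9.33 eef [0.5327 0.278  0.0695] yaw 84.0 tilt 0.07 q1,q6 [ 0.312 -1.154] F [-2.1 -0.6  1.7] op 0.565
shift cm [-0.01  0.75 -0.03] turn [-6.0e-02  6.6e+01  3.0e-02]
```

Force has vanished and z has dropped: press down to see if it's in.

Request:
play_rows(steps=[{"claw": 4.5, "tx": 0, "ty": 0.2, "tz": 0, "ax": 0, "ay": 0, "az": 0}, {"claw": 4.5, "tx": 0, "ty": 0.4, "tz": 0, "ax": 0, "ay": 0, "az": 0}, {"claw": 4.5, "tx": 0, "ty": 0.6, "tz": 0, "ax": 0, "ay": 0, "az": 0}, {"claw": 4.5, "tx": 0, "ty": 0.6, "tz": 0, "ax": 0, "ay": 0, "az": 0}])

```text
time: 9.67
eef_pos: [0.5326, 0.2781, 0.0642]
tcp_rot: [0.706, -0.038, 0.038, -0.706]
contact_force: [-6.2, -2.6, 16.0]
opening: 0.567
```

```bash
python3 go.py .5325 .2777 .062 18
```

```text
t 9.67 eef [0.5326 0.2781 0.0642] yaw 83.83 tilt 0.02 q1,q6 [ 0.312 -1.151] F [-6.2 -2.6 16. ] op 0.567
shift cm [-0.01  0.22 -0.04] turn [ 2.000e-02  6.583e+01 -1.000e-02]
```

Request:
play_rows(grip_force=70, steps=[{"claw": 4.5, "tx": 0, "ty": 0, "tz": 0, "ax": 0, "ay": 6, "az": 0}, {"claw": 4.5, "tx": 0, "ty": 0, "tz": 0, "ax": 0, "ay": 12, "az": 0}, {"claw": 4.5, "tx": 0, "ty": 0, "tz": 0, "ax": 0, "ay": 18, "az": 0}, {"claw": 4.5, "tx": 0, "ty": 0.05, "tz": 0, "ax": 0, "ay": 24, "az": 0}, {"claw": 4.5, "tx": 0, "ty": 0.1, "tz": 0, "ax": 0, "ay": 30, "az": 0}, {"claw": 4.5, "tx": 0, "ty": 0.14, "tz": 0, "ax": 0, "ay": 36, "az": 0}, {"claw": 4.5, "tx": 0, "ty": 0.18, "tz": 0, "ax": 0, "ay": 42, "az": 0}, {"claw": 4.5, "tx": 0, "ty": 0.2, "tz": 0, "ax": 0, "ay": 48, "az": 0}])

```text
time: 10.33
eef_pos: [0.5333, 0.2789, 0.0618]
tcp_rot: [-0.628, 0.323, -0.324, 0.63]
contact_force: [-3.4, 0.4, 11.5]
opening: 0.56
```

```bash
python3 go.py .5325 .2777 .060 18; python3 -c "
from h import *; print(ctrl.get_state()['wrist_torque'])"
```

```text
t 10.33 eef [0.5333 0.2789 0.0618] yaw 35.54 tilt 0.18 q1,q6 [ 0.313 -0.308] F [-3.4  0.4 11.5] op 0.56
shift cm [ 0.06  0.18 -0.13] turn [-0.18 17.54 -0.03]
[0.04804318 0.40566084 0.09838991]
```

Sinking. Continue forward until it stops.

Request:
play_rows(steps=[{"claw": 4.5, "tx": 0, "ty": 0, "tz": 0, "ax": 0, "ay": 6, "az": 0}, {"claw": 4.5, "tx": 0, "ty": 0.04, "tz": 0, "ax": 0, "ay": 12, "az": 0}, {"claw": 4.5, "tx": 0, "ty": 0.08, "tz": 0, "ax": 0, "ay": 18, "az": 0}, {"claw": 4.5, "tx": 0, "ty": 0.1, "tz": 0, "ax": 0, "ay": 24, "az": 0}, {"claw": 4.5, "tx": 0, "ty": 0.1, "tz": 0, "ax": 0, "ay": 24, "az": 0}])

```text
time: 10.75
eef_pos: [0.5331, 0.2745, 0.0605]
tcp_rot: [0.553, -0.442, 0.447, -0.548]
contact_force: [-3.5, -12.7, 14.4]
opening: 0.563
```

```bash
python3 go.py .5325 .2777 .060 18; python3 -c "
from h import *; print(ctrl.get_state()['wrist_torque'])"
```

```text
t 10.75 eef [0.5331 0.2745 0.0605] yaw 12.14 tilt 0.56 q1,q6 [0.31  0.105] F [ -3.5 -12.7  14.4] op 0.563
shift cm [-0.32  0.05  0.01] turn [ 0.11 -5.86  0.55]
[-2.25265677  0.59744439  0.82254092]
```

Request:
play_rows(steps=[{"claw": 4.5, "tx": 0, "ty": 0, "tz": 0, "ax": 0, "ay": 5, "az": 0}, {"claw": 4.5, "tx": 0, "ty": 0.05, "tz": 0, "ax": 0, "ay": 10, "az": 0}, {"claw": 4.5, "tx": 0, "ty": 0.05, "tz": 0, "ax": 0, "ay": 10, "az": 0}, {"claw": 4.5, "tx": 0, "ty": 0.05, "tz": 0, "ax": 0, "ay": 10, "az": 0}])

```text
time: 11.08
eef_pos: [0.5327, 0.2732, 0.0604]
tcp_rot: [0.513, -0.488, 0.492, -0.506]
contact_force: [-5.3, -16.6, 18.5]
opening: 0.563
```

```bash
python3 go.py .5325 .2777 .060 18; python3 -c "
from h import *; print(ctrl.get_state()['wrist_torque'])"
```

```text
t 11.08 eef [0.5327 0.2732 0.0604] yaw 2.25 tilt 0.67 q1,q6 [0.309 0.277] F [ -5.3 -16.6  18.5] op 0.563
shift cm [-0.45  0.04  0.  ] turn [  0.23 -15.75   0.64]
[-2.78880379  1.10449929  0.87442394]
```

Request:
play_rows(grip_force=25, steps=[{"claw": 7, "tx": 0, "ty": -0.2, "tz": 0, "ax": 0, "ay": 0, "az": 0}, {"claw": 7, "tx": 0, "ty": -0.2, "tz": 0, "ax": 0, "ay": 0, "az": 0}, {"claw": 7, "tx": 0, "ty": -0.2, "tz": 0, "ax": 0, "ay": 0, "az": 0}, {"claw": 7, "tx": 0, "ty": -0.2, "tz": 0, "ax": 0, "ay": 0, "az": 0}, {"claw": 7, "tx": 0, "ty": -4, "tz": 0, "ax": 0, "ay": 0, "az": 0}, {"claw": 7, "tx": 0, "ty": -8, "tz": 0, "ax": 0, "ay": 0, "az": 0}, {"claw": 7, "tx": 0, "ty": -12, "tz": 0, "ax": 0, "ay": 0, "az": 0}, {"claw": 7, "tx": 0, "ty": -12, "tz": 0, "ax": 0, "ay": 0, "az": 0}])

```text
time: 11.75
eef_pos: [0.5365, 0.28, 0.1874]
tcp_rot: [-0.503, 0.489, -0.494, 0.513]
contact_force: [1.1, 1.3, 1.8]
opening: 0.822
```

Run:
```python
from h import *
im,d=cams.read_camera("side"); cv2.imwrite("pics/s3raw.png",im); P=cloud("side",d)
for k,m in glass(im).items():
    for c,s in comps(m,40):
        if k in("red","blue","amber"): print(k,c.round(1),s[2:],onplane("side",*c,.047).round(4),P[int(c[1]),int(c[0])].round(4))
cv2.imwrite("pics/g4.png",cv2.resize(im[130:250,240:380],None,fx=5.7,fy=5,interpolation=cv2.INTER_CUBIC))
```

```text
red [436.3 157.9] [10  9 66] [0.9427 0.3455 0.047 ] [0.9013 0.2519 0.1265]
red [356.6 427.1] [ 22  21 369] [ 0.5737 -0.3588  0.047 ] [ 0.5727 -0.3585  0.0471]
blue [217.6 177.7] [23  8 89] [0.3643 0.3709 0.047 ] [0.3607 0.4061 0.0214]
blue [338.1 352.6] [ 19  17 261] [ 0.5707 -0.2041  0.047 ] [ 0.5707 -0.2034  0.048 ]
amber [286.7 179.2] [16  7 84] [0.5394 0.3317 0.047 ] [0.5343 0.2885 0.0836]
amber [307.9 319. ] [ 18  15 203] [ 0.5256 -0.1151  0.047 ] [ 0.5242 -0.112   0.0434]
amber [223.4 327.2] [ 18  15 212] [ 0.3556 -0.105   0.047 ] [ 0.3546 -0.1028  0.0451]
amber [212.6 369.8] [ 20  17 255] [ 0.3305 -0.1998  0.047 ] [ 0.3294 -0.1974  0.0465]
amber [509.3 435.5] [  7  47 288] [ 0.8279 -0.419   0.047 ] [ 0.8366 -0.4089  0.0248]
```

View pics/g4.png

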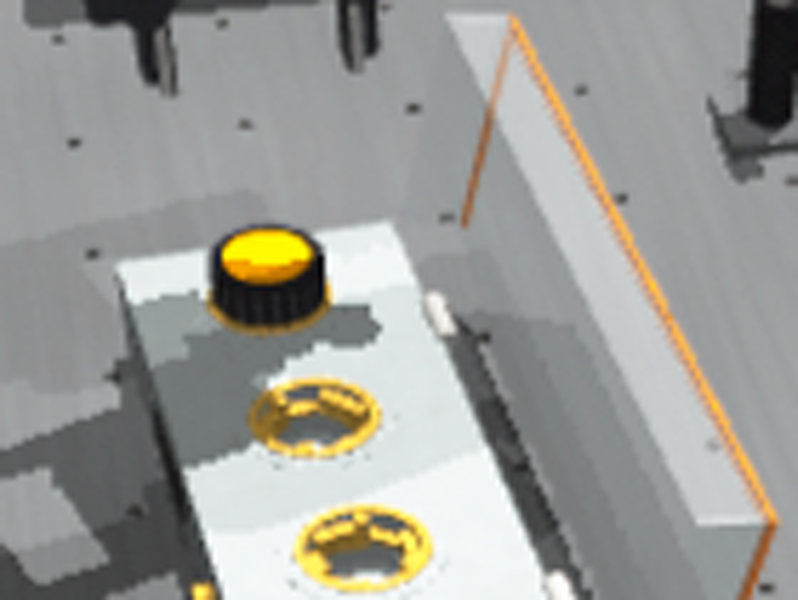

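```bash
python3 go.py .5697 -.2039 .12 61
```

```text
t 11.8 eef [0.535  0.2794 0.1836] yaw 1.96 tilt 0.61 q1,q6 [0.313 0.279] F [0.4 0.2 0.1] op 0.818
shift cm [48.44  6.21  1.76] turn [ -0.63 -59.04   0.12]
```

Request:
play_rows(steps=[{"claw": 7.5, "tx": 48.4, "ty": 1, "tz": 1.8, "ax": -0.6, "ay": -59, "az": 0.1}, {"claw": 7.5, "tx": 48.4, "ty": 1, "tz": 1.8, "ax": -0.6, "ay": -59, "az": 0.1}, {"claw": 7.5, "tx": 48.4, "ty": 1, "tz": 1.8, "ax": -0.6, "ay": -59, "az": 0.1}, {"claw": 7.5, "tx": 48.4, "ty": 1, "tz": 1.8, "ax": -0.6, "ay": -59, "az": 0.1}, {"claw": 7.5, "tx": 48.4, "ty": 1, "tz": 1.8, "ax": -0.6, "ay": -59, "az": 0.1}, {"claw": 7.5, "tx": 48.4, "ty": 1, "tz": 1.8, "ax": -0.6, "ay": -59, "az": 0.1}, {"claw": 7.5, "tx": 48.4, "ty": 1, "tz": 1.8, "ax": -0.6, "ay": -59, "az": 0.1}, {"claw": 7.5, "tx": 48.4, "ty": 1, "tz": 1.8, "ax": -0.6, "ay": -59, "az": 0.1}, {"claw": 7.5, "tx": 48.4, "ty": 1, "tz": 1.8, "ax": -0.6, "ay": -59, "az": 0.1}, {"claw": 7.5, "tx": 48.4, "ty": 1, "tz": 1.8, "ax": -0.6, "ay": -59, "az": 0.1}, {"claw": 7.5, "tx": 48.4, "ty": 3, "tz": 1.8, "ax": -0.6, "ay": -59, "az": 0.1}, {"claw": 7.5, "tx": 48.4, "ty": 5, "tz": 1.8, "ax": -0.6, "ay": -59, "az": 0.1}])

```text
time: 12.8
eef_pos: [0.5665, -0.1912, 0.1395]
tcp_rot: [0.687, -0.179, 0.176, -0.682]
contact_force: [0.9, -0.7, -0.2]
opening: 0.879
```

Request:
play_rows(steps=[{"claw": 7.5, "tx": 0, "ty": 0, "tz": 0, "ax": 0, "ay": 0, "az": 0}, {"claw": 7.5, "tx": 0, "ty": 0, "tz": 0, "ax": 0, "ay": 0, "az": 0}, {"claw": 7.5, "tx": 0, "ty": 0, "tz": 0, "ax": 0, "ay": 0, "az": 0}])

```text
time: 13.05
eef_pos: [0.5644, -0.1874, 0.1366]
tcp_rot: [0.686, -0.182, 0.173, -0.683]
contact_force: [0.2, 0.6, -0.1]
opening: 0.878
```

```bash
python3 go.py .5697 -.2039 .0205 61
python3 - <<'E'
from h import *
im,d=cams.read_camera("side")
for k,m in glass(im).items():
    for c,s in comps(m,40):
        if k in("red","blue"): print(k,c.round(1),s[2:],onplane("side",*c,.047).round(4))
E
```

```text
t 13.05 eef [ 0.5644 -0.1874  0.1366] yaw 60.93 tilt 0.73 q1,q6 [-0.488 -1.547] F [ 0.2  0.6 -0.1] op 0.878
shift cm [ 1.38 11.61 -1.09] turn [ 0.45 -0.08 -0.58]
red [436.3 158. ] [10  9 62] [0.9425 0.345  0.047 ]
red [ 10.7 184.7] [ 27  30 623] [-0.1628  0.4417  0.047 ]
red [356.6 427.1] [ 22  21 369] [ 0.5737 -0.3588  0.047 ]
blue [338.2 352.5] [ 20  17 257] [ 0.571 -0.204  0.047]
```

Request:
play_rows(grip_force=25, steps=[{"claw": 7.5, "tx": 1.4, "ty": 3, "tz": -1.1, "ax": 0.45, "ay": 0, "az": -0.6}, {"claw": 7.5, "tx": 1.4, "ty": 6, "tz": -1.1, "ax": 0.45, "ay": 0, "az": -0.6}, {"claw": 7.5, "tx": 1.4, "ty": 9, "tz": -1.1, "ax": 0.45, "ay": 0, "az": -0.6}, {"claw": 7.5, "tx": 1.4, "ty": 11.6, "tz": -1.1, "ax": 0.45, "ay": 0, "az": -0.6}, {"claw": 6.5, "tx": 1.4, "ty": 11.6, "tz": -1.1, "ax": 0.45, "ay": 0, "az": -0.6}, {"claw": 5.6, "tx": 1.4, "ty": 11.6, "tz": -1.1, "ax": 0.45, "ay": 0, "az": -0.6}, {"claw": 5.3, "tx": 1.4, "ty": 11.6, "tz": -1.1, "ax": 0.45, "ay": 0, "az": -0.6}, {"claw": 5.1, "tx": 1.4, "ty": 11.6, "tz": -1.1, "ax": 0.45, "ay": 0, "az": -0.6}, {"claw": 4.8, "tx": 1.4, "ty": 11.6, "tz": -1.1, "ax": 0.45, "ay": 0, "az": -0.6}, {"claw": 4.5, "tx": 1.4, "ty": 11.6, "tz": -1.1, "ax": 0.45, "ay": 0, "az": -0.6}, {"claw": 4.5, "tx": 1.4, "ty": 11.6, "tz": -1.1, "ax": 0.45, "ay": 0, "az": -0.6}])

```text
time: 14.02
eef_pos: [0.573, -0.2057, 0.0255]
tcp_rot: [0.685, -0.174, 0.18, -0.684]
contact_force: [-0.5, 1.2, 5.8]
opening: 0.573
```

Request:
play_rows(steps=[{"claw": 6.5, "tx": 0, "ty": 0, "tz": 0, "ax": 0, "ay": 0, "az": 0}, {"claw": 6.5, "tx": 0, "ty": 0, "tz": 0, "ax": 0, "ay": 0, "az": 0}, {"claw": 6.5, "tx": 0, "ty": 0, "tz": 0, "ax": 0, "ay": 0, "az": 0}, {"claw": 6.5, "tx": 0, "ty": 0, "tz": 0, "ax": 0, "ay": 0, "az": 0}])

```text
time: 14.35
eef_pos: [0.5704, -0.205, 0.022]
tcp_rot: [0.685, -0.176, 0.178, -0.684]
contact_force: [-0.6, 0.5, 0.8]
opening: 0.766
```

```bash
python3 go.py .5697 -.2039 .0205 -29
```

```text
t 14.35 eef [ 0.5704 -0.205   0.022 ] yaw 60.96 tilt 0.16 q1,q6 [-0.512 -1.575] F [-0.6  0.5  0.8] op 0.766
shift cm [-0.12  0.15  0.06] turn [-0.1  89.96  0.15]
```

Request:
play_rows(steps=[{"claw": 6.5, "tx": -0.1, "ty": 0.1, "tz": 0, "ax": 0, "ay": 30, "az": 0}, {"claw": 6.5, "tx": -0.1, "ty": 0.1, "tz": 0, "ax": 0, "ay": 30, "az": 0}, {"claw": 6.5, "tx": -0.1, "ty": 0.1, "tz": 0, "ax": 0, "ay": 30, "az": 0}, {"claw": 6.5, "tx": -0.1, "ty": 0.1, "tz": 0, "ax": 0, "ay": 30, "az": 0}, {"claw": 6.5, "tx": -0.1, "ty": 0.1, "tz": 0, "ax": 0, "ay": 60, "az": 0}, {"claw": 6.5, "tx": -0.1, "ty": 0.1, "tz": 0, "ax": 0, "ay": 60, "az": 0}, {"claw": 6.5, "tx": -0.1, "ty": 0.1, "tz": 0, "ax": 0, "ay": 60, "az": 0}, {"claw": 6.5, "tx": -0.1, "ty": 0.1, "tz": 0, "ax": 0, "ay": 60, "az": 0}, {"claw": 6.5, "tx": -0.1, "ty": 0.1, "tz": 0, "ax": 0, "ay": 90, "az": 0}, {"claw": 6.5, "tx": -0.1, "ty": 0.1, "tz": 0, "ax": 0, "ay": 90, "az": 0}, {"claw": 6.5, "tx": -0.1, "ty": 0.1, "tz": 0, "ax": 0, "ay": 90, "az": 0}, {"claw": 6.5, "tx": -0.1, "ty": 0.1, "tz": 0, "ax": 0, "ay": 90, "az": 0}])

```text
time: 15.35
eef_pos: [0.5695, -0.2045, 0.0208]
tcp_rot: [0.378, -0.597, 0.598, -0.378]
contact_force: [0.1, -0.1, -0.5]
opening: 0.757
```

Request:
play_rows(steps=[{"claw": 5.6, "tx": 0, "ty": 0, "tz": 0, "ax": 0, "ay": 0, "az": 0}, {"claw": 5.4, "tx": 0, "ty": 0, "tz": 0, "ax": 0, "ay": 0, "az": 0}, {"claw": 5.2, "tx": 0, "ty": 0, "tz": 0, "ax": 0, "ay": 0, "az": 0}, {"claw": 5.0, "tx": 0, "ty": 0, "tz": 0, "ax": 0, "ay": 0, "az": 0}, {"claw": 4.5, "tx": 0, "ty": 0, "tz": 0, "ax": 0, "ay": 0, "az": 0}, {"claw": 4.5, "tx": 0, "ty": 0, "tz": 0, "ax": 0, "ay": 0, "az": 0}, {"claw": 4.5, "tx": 0, "ty": 0, "tz": 0, "ax": 0, "ay": 0, "az": 0}])

```text
time: 15.93
eef_pos: [0.57, -0.2046, 0.0214]
tcp_rot: [0.38, -0.595, 0.597, -0.381]
contact_force: [0.1, 0.4, 0.2]
opening: 0.573
```

```bash
python3 go.py .5697 -.2039 .0205 -29
```

```text
t 15.93 eef [ 0.57   -0.2046  0.0214] yaw -24.95 tilt 0.2 q1,q6 [-0.512 -0.076] F [0.1 0.4 0.2] op 0.573
shift cm [-0.06  0.08 -0.05] turn [-0.2   4.05  0.04]
```

Request:
play_rows(grip_force=50, steps=[{"claw": 4.5, "tx": 0, "ty": 0, "tz": 0, "ax": 0, "ay": 0, "az": 0}, {"claw": 4.5, "tx": 0, "ty": -4, "tz": 0, "ax": 0, "ay": 0, "az": 0}, {"claw": 4.5, "tx": 0, "ty": -8, "tz": 0, "ax": 0, "ay": 0, "az": 0}, {"claw": 4.5, "tx": 0, "ty": -12, "tz": 0, "ax": 0, "ay": 0, "az": 0}, {"claw": 4.5, "tx": 0, "ty": -14, "tz": 0, "ax": 0, "ay": 0, "az": 0}, {"claw": 4.5, "tx": 0, "ty": -14, "tz": 0, "ax": 0, "ay": 0, "az": 0}])

```text
time: 16.43
eef_pos: [0.5728, -0.206, 0.1683]
tcp_rot: [0.378, -0.591, 0.601, -0.383]
contact_force: [0.4, -0.5, -1.1]
opening: 0.571
```

```bash
python3 go.py .540 .1881 .16 9
```

```text
t 16.43 eef [ 0.5728 -0.206   0.1683] yaw -24.96 tilt 0.89 q1,q6 [-0.512 -0.076] F [ 0.4 -0.5 -1.1] op 0.571
shift cm [-34.34   0.47 -19.62] turn [ -0.84 -33.96   0.35]
```

Request:
play_rows(steps=[{"claw": 4.5, "tx": -34.3, "ty": 0, "tz": -19.6, "ax": -0.3, "ay": -34, "az": 0}, {"claw": 4.5, "tx": -34.3, "ty": 0, "tz": -19.6, "ax": -0.3, "ay": -34, "az": 0}, {"claw": 4.5, "tx": -34.3, "ty": 0, "tz": -19.6, "ax": -0.3, "ay": -34, "az": 0}, {"claw": 4.5, "tx": -34.3, "ty": 0, "tz": -19.6, "ax": -0.3, "ay": -34, "az": 0}, {"claw": 4.5, "tx": -34.3, "ty": 0, "tz": -19.6, "ax": -0.3, "ay": -34, "az": 0}, {"claw": 4.5, "tx": -34.3, "ty": 0, "tz": -19.6, "ax": -0.3, "ay": -34, "az": 0}, {"claw": 4.5, "tx": -34.3, "ty": 0, "tz": -19.6, "ax": -0.3, "ay": -34, "az": 0}, {"claw": 4.5, "tx": -34.3, "ty": 0, "tz": -19.6, "ax": -0.3, "ay": -34, "az": 0}, {"claw": 4.5, "tx": -34.3, "ty": 0, "tz": -19.6, "ax": -0.3, "ay": -34, "az": 0}, {"claw": 4.5, "tx": -34.3, "ty": 0, "tz": -19.6, "ax": -0.3, "ay": -34, "az": 0}, {"claw": 4.5, "tx": -34.3, "ty": 0, "tz": -19.6, "ax": -0.3, "ay": -34, "az": 0}, {"claw": 4.5, "tx": -34.3, "ty": 0, "tz": -19.6, "ax": -0.3, "ay": -34, "az": 0}])

```text
time: 17.43
eef_pos: [0.5353, 0.1902, 0.1583]
tcp_rot: [0.54, -0.459, 0.457, -0.536]
contact_force: [0.8, -0.1, -1.7]
opening: 0.571
```

Request:
play_rows(steps=[{"claw": 4.5, "tx": 0, "ty": 0, "tz": 0, "ax": 0, "ay": 0, "az": 0}, {"claw": 4.5, "tx": 0, "ty": 0, "tz": 0, "ax": 0, "ay": 0, "az": 0}, {"claw": 4.5, "tx": 0, "ty": 0, "tz": 0, "ax": 0, "ay": 0, "az": 0}])

```text
time: 17.68
eef_pos: [0.5368, 0.1881, 0.1599]
tcp_rot: [0.538, -0.46, 0.459, -0.536]
contact_force: [-0.4, 0.1, -1.2]
opening: 0.571
```

```bash
python3 go.py .540 .1881 .088 9
```

```text
t 17.68 eef [0.5368 0.1881 0.1599] yaw 8.9 tilt 0.2 q1,q6 [0.159 0.004] F [-0.4  0.1 -1.2] op 0.571
shift cm [0.04 7.19 0.34] turn [ 0.19 -0.1   0.06]
```

Request:
play_rows(steps=[{"claw": 4.5, "tx": 0, "ty": 3, "tz": 0.3, "ax": 0.1, "ay": 0, "az": 0}, {"claw": 4.5, "tx": 0, "ty": 6, "tz": 0.3, "ax": 0.1, "ay": 0, "az": 0}, {"claw": 4.5, "tx": 0, "ty": 7.2, "tz": 0.3, "ax": 0.1, "ay": 0, "az": 0}, {"claw": 4.5, "tx": 0, "ty": 7.2, "tz": 0.3, "ax": 0.1, "ay": 0, "az": 0}, {"claw": 4.5, "tx": 0, "ty": 7.2, "tz": 0.3, "ax": 0.1, "ay": 0, "az": 0}, {"claw": 4.5, "tx": 0, "ty": 7.2, "tz": 0.3, "ax": 0.1, "ay": 0, "az": 0}])

```text
time: 18.18
eef_pos: [0.5409, 0.1896, 0.0901]
tcp_rot: [-0.537, 0.459, -0.46, 0.538]
contact_force: [0.4, -0.7, -1.2]
opening: 0.567
```

```bash
python3 go.py .540 .1881 .074 9
```

```text
t 18.18 eef [0.5409 0.1896 0.0901] yaw 8.98 tilt 0.13 q1,q6 [0.161 0.004] F [ 0.4 -0.7 -1.2] op 0.567
shift cm [ 0.14  1.61 -0.12] turn [-0.11 -0.02  0.05]
```

Request:
play_rows(steps=[{"claw": 4.5, "tx": 0.1, "ty": 0.2, "tz": -0.1, "ax": 0, "ay": 0, "az": 0}, {"claw": 4.5, "tx": 0.1, "ty": 0.5, "tz": -0.1, "ax": 0, "ay": 0, "az": 0}, {"claw": 4.5, "tx": 0.1, "ty": 1.0, "tz": -0.1, "ax": 0, "ay": 0, "az": 0}, {"claw": 4.5, "tx": 0.1, "ty": 1.5, "tz": -0.1, "ax": 0, "ay": 0, "az": 0}, {"claw": 4.5, "tx": 0.1, "ty": 1.7, "tz": -0.1, "ax": 0, "ay": 0, "az": 0}, {"claw": 4.5, "tx": 0.1, "ty": 1.9, "tz": -0.1, "ax": 0, "ay": 0, "az": 0}, {"claw": 4.5, "tx": 0.1, "ty": 1.9, "tz": -0.1, "ax": 0, "ay": 0, "az": 0}])

```text
time: 18.77
eef_pos: [0.5386, 0.1884, 0.0689]
tcp_rot: [0.538, -0.459, 0.459, -0.537]
contact_force: [1.5, -1.1, -2.1]
opening: 0.569
```

```bash
python3 go.py .540 .1881 .070 9
```

```text
t 18.77 eef [0.5386 0.1884 0.0689] yaw 9.03 tilt 0.1 q1,q6 [0.159 0.003] F [ 1.5 -1.1 -2.1] op 0.569
shift cm [ 0.05 -0.11  0.13] turn [0.07 0.03 0.08]
```

Request:
play_rows(steps=[{"claw": 4.5, "tx": 0.05, "ty": 0.2, "tz": 0.1, "ax": 0, "ay": 0, "az": 0}, {"claw": 4.5, "tx": 0.05, "ty": 0.4, "tz": 0.1, "ax": 0, "ay": 0, "az": 0}, {"claw": 4.5, "tx": 0.05, "ty": 0.6, "tz": 0.1, "ax": 0, "ay": 0, "az": 0}, {"claw": 4.5, "tx": 0.05, "ty": 0.7, "tz": 0.1, "ax": 0, "ay": 0, "az": 0}, {"claw": 4.5, "tx": 0.05, "ty": 0.7, "tz": 0.1, "ax": 0, "ay": 0, "az": 0}])

```text
time: 19.18
eef_pos: [0.5403, 0.1885, 0.0646]
tcp_rot: [0.538, -0.459, 0.459, -0.537]
contact_force: [-2.7, -0.5, 8.2]
opening: 0.569
```

```bash
python3 go.py .540 .1881 .0635 9
```

```text
t 19.18 eef [0.5403 0.1885 0.0646] yaw 9.03 tilt 0.07 q1,q6 [0.159 0.002] F [-2.7 -0.5  8.2] op 0.569
shift cm [ 0.04  0.11 -0.03] turn [0.06 0.03 0.05]
```

Request:
play_rows(grip_force=70, steps=[{"claw": 4.5, "tx": 0, "ty": 0.1, "tz": 0, "ax": 0, "ay": 6, "az": 0}, {"claw": 4.5, "tx": 0, "ty": 0.1, "tz": 0, "ax": 0, "ay": 12, "az": 0}, {"claw": 4.5, "tx": 0, "ty": 0.15, "tz": 0, "ax": 0, "ay": 18, "az": 0}, {"claw": 4.5, "tx": 0, "ty": 0.2, "tz": 0, "ax": 0, "ay": 24, "az": 0}, {"claw": 4.5, "tx": 0, "ty": 0.25, "tz": 0, "ax": 0, "ay": 30, "az": 0}, {"claw": 4.5, "tx": 0, "ty": 0.3, "tz": 0, "ax": 0, "ay": 36, "az": 0}, {"claw": 4.5, "tx": 0, "ty": 0.33, "tz": 0, "ax": 0, "ay": 42, "az": 0}, {"claw": 4.5, "tx": 0, "ty": 0.36, "tz": 0, "ax": 0, "ay": 48, "az": 0}])

```text
time: 19.85
eef_pos: [0.5405, 0.1887, 0.0622]
tcp_rot: [0.303, -0.639, 0.639, -0.303]
contact_force: [-6.0, -0.9, 13.2]
opening: 0.564
```

```bash
python3 go.py .540 .1881 .060 9;python3 -c "
from h import *; print(ctrl.get_state()['wrist_torque'])"
```

```text
t 19.85 eef [0.5405 0.1887 0.0622] yaw -39.22 tilt 0.07 q1,q6 [0.159 0.844] F [-6.  -0.9 13.2] op 0.564
shift cm [ 0.08  0.22 -0.  ] turn [ 1.000e-02 -4.822e+01  7.000e-02]
[-0.2493756   0.97320238  0.03404282]
```

Request:
play_rows(steps=[{"claw": 4.5, "tx": 0, "ty": 0.04, "tz": 0, "ax": 0, "ay": 6, "az": 0}, {"claw": 4.5, "tx": 0, "ty": 0.08, "tz": 0, "ax": 0, "ay": 12, "az": 0}, {"claw": 4.5, "tx": 0, "ty": 0.12, "tz": 0, "ax": 0, "ay": 18, "az": 0}, {"claw": 4.5, "tx": 0, "ty": 0.15, "tz": 0, "ax": 0, "ay": 24, "az": 0}, {"claw": 4.5, "tx": 0, "ty": 0.15, "tz": 0, "ax": 0, "ay": 30, "az": 0}, {"claw": 4.5, "tx": 0, "ty": 0.15, "tz": 0, "ax": 0, "ay": 30, "az": 0}])

```text
time: 20.35
eef_pos: [0.5444, 0.1896, 0.0608]
tcp_rot: [0.125, -0.695, 0.696, -0.133]
contact_force: [5.2, 2.7, 4.5]
opening: 0.562
```

```bash
python3 go.py .540 .1881 .060 9;python3 -c "
from h import *; print(ctrl.get_state()['wrist_torque'])"
```

```text
t 20.35 eef [0.5444 0.1896 0.0608] yaw -69.02 tilt 0.68 q1,q6 [0.159 1.365] F [5.2 2.7 4.5] op 0.562
shift cm [ 0.46  0.08 -0.02] turn [ -0.59 -78.02  -0.43]
[ 0.41692326 -0.83566476  0.63037479]
```

Request:
play_rows(steps=[{"claw": 4.5, "tx": 0, "ty": 0.15, "tz": 0, "ax": 0, "ay": 5, "az": 0}, {"claw": 4.5, "tx": 0, "ty": 0.3, "tz": 0, "ax": 0, "ay": 10, "az": 0}, {"claw": 4.5, "tx": 0, "ty": 0.3, "tz": 0, "ax": 0, "ay": 14, "az": 0}, {"claw": 4.5, "tx": 0, "ty": 0.3, "tz": 0, "ax": 0, "ay": 14, "az": 0}])

```text
time: 20.68
eef_pos: [0.5495, 0.1889, 0.0611]
tcp_rot: [0.035, -0.705, 0.706, -0.052]
contact_force: [10.6, -0.7, 8.7]
opening: 0.558
```

```bash
python3 go.py .540 .1881 .060 9;python3 -c "
from h import *; print(ctrl.get_state()['wrist_torque'])"
```

```text
t 20.68 eef [0.5495 0.1889 0.0611] yaw -82.89 tilt 1.37 q1,q6 [0.158 1.607] F [10.6 -0.7  8.7] op 0.558
shift cm [ 0.95  0.09 -0.03] turn [ -1.21 -91.88  -0.94]
[-0.16590143 -1.86765194  0.60768217]
```

Request:
play_rows(grip_force=25, steps=[{"claw": 7, "tx": 0, "ty": -0.3, "tz": 0, "ax": 0, "ay": 0, "az": 0}, {"claw": 7, "tx": 0, "ty": -0.3, "tz": 0, "ax": 0, "ay": 0, "az": 0}, {"claw": 7, "tx": 0, "ty": -0.3, "tz": 0, "ax": 0, "ay": 0, "az": 0}, {"claw": 7, "tx": 0, "ty": -0.3, "tz": 0, "ax": 0, "ay": 0, "az": 0}, {"claw": 7, "tx": 0, "ty": -0.3, "tz": 0, "ax": 0, "ay": 0, "az": 0}])

```text
time: 21.1
eef_pos: [0.5385, 0.1882, 0.0561]
tcp_rot: [0.045, -0.705, 0.706, -0.042]
contact_force: [-0.0, -0.1, -0.3]
opening: 0.82
```

```bash
python3 go.py .540 .1881 .0605 -75;python3 - <<'E'
from h import *
im,d=cams.read_camera("side"); cv2.imwrite("pics/s5raw.png",im)
for k,m in glass(im).items():
    for c,s in comps(m,40):
        if k in("red","blue","amber"): print(k,c.round(1),s[2:],onplane("side",*c,.0865).round(4),onplane("side",*c,.047).round(4))
cv2.imwrite("pics/g5.png",cv2.resize(im[130:250,240:380],None,fx=5.7,fy=5,interpolation=cv2.INTER_CUBIC))
E
```

```text
t 21.1 eef [0.5385 0.1882 0.0561] yaw -82.98 tilt 0.21 q1,q6 [0.159 1.608] F [-0.  -0.1 -0.3] op 0.82
shift cm [-0.15 -0.44  0.03] turn [-0.04 -7.98  0.21]
red [436.3 157.9] [10  9 65] [0.922  0.2971 0.0865] [0.9427 0.3454 0.047 ]
red [356.6 427.1] [ 22  21 369] [ 0.5684 -0.3777  0.0865] [ 0.5737 -0.3588  0.047 ]
blue [216.5 178.9] [ 23  10 156] [0.365  0.3173 0.0865] [0.3614 0.3664 0.047 ]
amber [307.9 319. ] [ 18  15 203] [ 0.5223 -0.1442  0.0865] [ 0.5256 -0.1151  0.047 ]
amber [223.4 327.2] [ 18  15 212] [ 0.3594 -0.1345  0.0865] [ 0.3556 -0.105   0.047 ]
amber [212.6 369.8] [ 20  17 255] [ 0.3353 -0.2253  0.0865] [ 0.3305 -0.1998  0.047 ]
amber [509.4 436. ] [  8  47 325] [ 0.8118 -0.4363  0.0865] [ 0.8277 -0.4199  0.047 ]
```

View pics/g5.png

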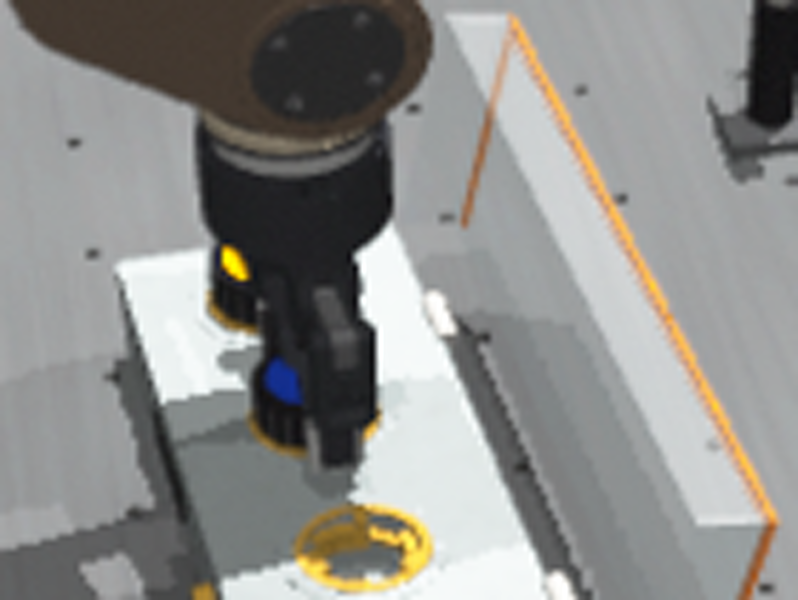

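```bash
python3 go.py .5725 -.3588 .14 -131
```

```text
t 21.15 eef [0.5387 0.1882 0.0562] yaw -82.98 tilt 0.19 q1,q6 [0.159 1.608] F [1.1 0.2 0. ] op 0.813
shift cm [ 3.35 -8.31 54.71] turn [-0.13 48.02  0.15]
```

Lift first, then travel.

Request:
play_rows(steps=[{"claw": 7.5, "tx": 0, "ty": -4, "tz": 0, "ax": 0, "ay": 0, "az": 0}, {"claw": 7.5, "tx": 0, "ty": -8, "tz": 0, "ax": 0, "ay": 0, "az": 0}, {"claw": 7.5, "tx": 0, "ty": -12, "tz": 0, "ax": 0, "ay": 0, "az": 0}, {"claw": 7.5, "tx": 2, "ty": -12, "tz": 15, "ax": 0, "ay": 10, "az": 0}, {"claw": 7.5, "tx": 2, "ty": -12, "tz": 15, "ax": 0, "ay": 24, "az": 0}, {"claw": 7.5, "tx": 2, "ty": -12, "tz": 15, "ax": 0, "ay": 24, "az": 0}, {"claw": 7.5, "tx": 2, "ty": -12, "tz": 15, "ax": 0, "ay": 24, "az": 0}, {"claw": 7.5, "tx": 3.3, "ty": -12, "tz": 30, "ax": 0, "ay": 48, "az": 0}, {"claw": 7.5, "tx": 3.3, "ty": -12, "tz": 30, "ax": 0, "ay": 48, "az": 0}, {"claw": 7.5, "tx": 3.3, "ty": -12, "tz": 30, "ax": 0, "ay": 48, "az": 0}, {"claw": 7.5, "tx": 3.3, "ty": -12, "tz": 30, "ax": 0, "ay": 48, "az": 0}, {"claw": 7.5, "tx": 3.3, "ty": -12, "tz": 30, "ax": 0, "ay": 48, "az": 0}])

```text
time: 22.15
eef_pos: [0.5435, -0.1179, 0.1773]
tcp_rot: [-0.25, -0.661, 0.662, 0.25]
contact_force: [0.2, 0.1, 0.1]
opening: 0.88
```

```bash
python3 go.py .5725 -.3588 .14 -131
```

```text
t 22.15 eef [ 0.5435 -0.1179  0.1773] yaw -131.37 tilt 0.15 q1,q6 [-0.395  1.899] F [0.2 0.1 0.1] op 0.88
shift cm [-18.09   3.78  16.15] turn [-0.14 -0.37 -0.05]
```

Request:
play_rows(steps=[{"claw": 7.5, "tx": -18.1, "ty": 2, "tz": 16.2, "ax": 0, "ay": 0, "az": 0}, {"claw": 7.5, "tx": -18.1, "ty": 2, "tz": 16.2, "ax": 0, "ay": 0, "az": 0}, {"claw": 7.5, "tx": -18.1, "ty": 2, "tz": 16.2, "ax": 0, "ay": 0, "az": 0}, {"claw": 7.5, "tx": -18.1, "ty": 2, "tz": 16.2, "ax": 0, "ay": 0, "az": 0}, {"claw": 7.5, "tx": -18.1, "ty": 2, "tz": 16.2, "ax": 0, "ay": 0, "az": 0}, {"claw": 7.5, "tx": -18.1, "ty": 2, "tz": 16.2, "ax": 0, "ay": 0, "az": 0}, {"claw": 7.5, "tx": -18.1, "ty": 2, "tz": 16.2, "ax": 0, "ay": 0, "az": 0}, {"claw": 7.5, "tx": -18.1, "ty": 2, "tz": 16.2, "ax": 0, "ay": 0, "az": 0}, {"claw": 7.5, "tx": -18.1, "ty": 2, "tz": 16.2, "ax": 0, "ay": 0, "az": 0}])

```text
time: 22.9
eef_pos: [0.5739, -0.3532, 0.1569]
tcp_rot: [0.247, 0.662, -0.662, -0.248]
contact_force: [-0.5, -0.3, 0.5]
opening: 0.878
```

```bash
python3 go.py .5725 -.3588 .0205 -131;python3 - <<'E'
from h import *
P={}
for n in ("side","top"):
    im,d=cams.read_camera(n); cv2.imwrite(f"pics/{n}6raw.png",im); Pc=cloud(n,d)
    for k,m in glass(im).items():
        for c,s in comps(m,40):
            if k in("red","blue","amber"): print(n,k,c.round(1),s[2:],onplane(n,*c,.0865).round(4),onplane(n,*c,.047).round(4)); P[(n,k,int(s[0]))]=(c)
    hm=(Pc[...,0]>.47)&(Pc[...,0]<.60)&(Pc[...,1]>-.02)&(Pc[...,1]<.31)
    for name,(x,y) in {"p3":(.5325,.2777),"p2":(.540,.1884)}.items():
        q=hm&(np.hypot(Pc[...,0]-x,Pc[...,1]-y)<.015); q2=hm&(abs(np.hypot(Pc[...,0]-x,Pc[...,1]-y)-.038)<.005)&(abs(Pc[...,2]-.06)<.012); print(n,name,np.median(Pc[q][:,2]),q.sum(),"head",np.median(Pc[q2][:,2]),q2.sum())
a=cv2.imread("pics/side6raw.png")[130:250,240:380]; cv2.imwrite("pics/g6.png",cv2.resize(a,None,fx=5.7,fy=5,interpolation=cv2.INTER_CUBIC))
E
```

```text
t 22.9 eef [ 0.5739 -0.3532  0.1569] yaw -130.96 tilt 0.13 q1,q6 [-0.702  1.584] F [-0.5 -0.3  0.5] op 0.878
shift cm [-0.3  13.64  0.5 ] turn [-0.04  0.04  0.12]
side red [436.3 158. ] [10  9 62] [0.9219 0.2968 0.0865] [0.9425 0.345  0.047 ]
side red [ 12.2 185.9] [ 30  31 703] [-0.1329  0.3838  0.0865] [-0.1582  0.4358  0.047 ]
side red [356.7 427.1] [ 22  21 372] [ 0.5686 -0.3778  0.0865] [ 0.5739 -0.3589  0.047 ]
side amber [288.5 179.8] [13 10 86] [0.5396 0.2809 0.0865] [0.5436 0.3285 0.047 ]
side amber [306.8 319.9] [ 18  15 163] [ 0.52   -0.1459  0.0865] [ 0.5232 -0.1169  0.047 ]
side amber [223.4 327.2] [ 18  15 212] [ 0.3594 -0.1345  0.0865] [ 0.3556 -0.105   0.047 ]
side amber [215.1 366.3] [ 17  11 118] [ 0.3401 -0.2188  0.0865] [ 0.3355 -0.193   0.047 ]
side amber [509.3 436.2] [ 10  49 423] [ 0.8115 -0.4365  0.0865] [ 0.8273 -0.4202  0.047 ]
side p3 0.0868969851578909 43 head 0.05914193022454724 62
side p2 nan 0 head 0.059982657781086364 11
top red [222.8  94.4] [11 10 85] [0.9182 0.2563 0.0865] [0.9358 0.2622 0.047 ]
top red [486.7 239.7] [12 14 95] [ 0.5696 -0.342   0.0865] [ 0.5767 -0.3544  0.047 ]
top blue [250.5 254.9] [ 16  15 171] [0.5391 0.1885 0.0865] [0.5452 0.1924 0.047 ]
top blue [145.5 333.7] [ 19  19 147] [0.3678 0.4144 0.0865] [0.3687 0.4251 0.047 ]
top blue [144.4 350.6] [19 11 54] [0.3318 0.4153 0.0865] [0.3316 0.426  0.047 ]
top amber [209.8 258.5] [ 17  18 232] [0.5318 0.2786 0.0865] [0.5377 0.2851 0.047 ]
top amber [384.2 263.5] [ 15  14 170] [ 0.5174 -0.1092  0.0865] [ 0.5228 -0.1145  0.047 ]
top amber [383.3 337. ] [ 14  15 133] [ 0.3554 -0.1024  0.0865] [ 0.3559 -0.1075  0.047 ]
top p3 0.08866481044179408 137 head 0.06103969774887309 375
top p2 0.08808261612039534 144 head 0.06096612324164081 459
  return _methods._mean(a, axis=axis, dtype=dtype,
  ret = ret.dtype.type(ret / rcount)
```

View pics/g6.png

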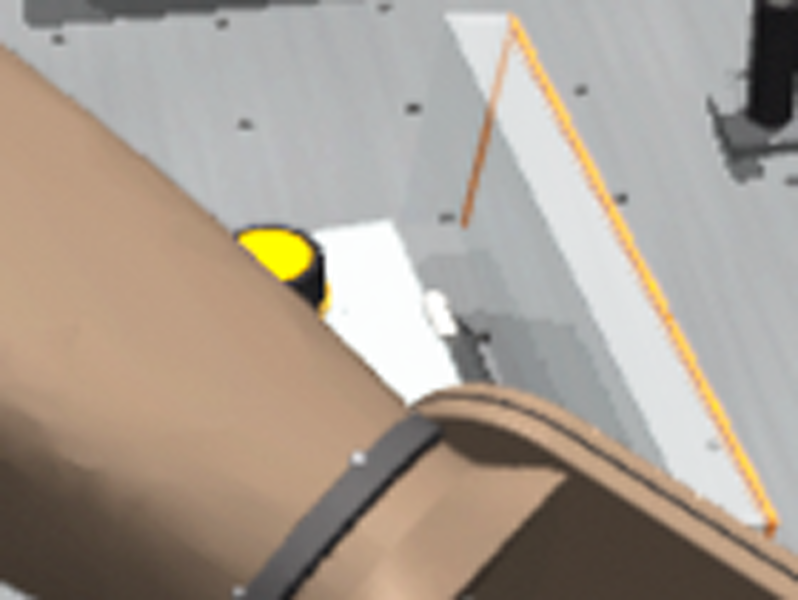

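Run:
```python
from h import *
Pc=cloud("top",np.load("top0.npy"))
for nm,(x,y) in {"red":(.5712,-.3588),"blue":(.5687,-.2037),"amber":(.4298,-.1957)}.items():
    r=np.hypot(Pc[...,0]-x,Pc[...,1]-y); print(nm,np.median(Pc[r<.015][:,2]),Pc[r<.015][:,2].mean(),"tbl",np.median(Pc[(abs(r-.042)<.006)&(abs(Pc[...,2])<.02)][:,2]))
```

```text
red 0.04835728029758242 0.04829363188272983 tbl 0.0012385230116397934
blue 0.0483138945820359 0.04833835718689384 tbl 0.0011127336439002906
amber 0.04833125582255478 0.04856589201212375 tbl 0.0012498481349957047
```

Request:
play_rows(grip_force=25, steps=[{"claw": 7.5, "tx": -0.3, "ty": 4, "tz": 0.5, "ax": 0, "ay": 0, "az": 0}, {"claw": 7.5, "tx": -0.3, "ty": 8, "tz": 0.5, "ax": 0, "ay": 0, "az": 0}, {"claw": 7.5, "tx": -0.3, "ty": 11, "tz": 0.5, "ax": 0, "ay": 0, "az": 0}, {"claw": 7.5, "tx": -0.3, "ty": 13.6, "tz": 0.5, "ax": 0, "ay": 0, "az": 0}, {"claw": 6.5, "tx": -0.3, "ty": 13.6, "tz": 0.5, "ax": 0, "ay": 0, "az": 0}, {"claw": 5.6, "tx": -0.3, "ty": 13.6, "tz": 0.5, "ax": 0, "ay": 0, "az": 0}, {"claw": 5.3, "tx": -0.3, "ty": 13.6, "tz": 0.5, "ax": 0, "ay": 0, "az": 0}, {"claw": 5.1, "tx": -0.3, "ty": 13.6, "tz": 0.5, "ax": 0, "ay": 0, "az": 0}, {"claw": 4.8, "tx": -0.3, "ty": 13.6, "tz": 0.5, "ax": 0, "ay": 0, "az": 0}, {"claw": 4.5, "tx": -0.3, "ty": 13.6, "tz": 0.5, "ax": 0, "ay": 0, "az": 0}, {"claw": 4.5, "tx": -0.3, "ty": 13.6, "tz": 0.5, "ax": 0, "ay": 0, "az": 0}])

```text
time: 23.92
eef_pos: [0.575, -0.3615, 0.0256]
tcp_rot: [-0.249, -0.661, 0.663, 0.246]
contact_force: [0.4, 0.9, 6.8]
opening: 0.574
```

Request:
play_rows(steps=[{"claw": 6.5, "tx": 0, "ty": 0, "tz": 0, "ax": 0, "ay": 0, "az": 0}, {"claw": 6.5, "tx": 0, "ty": 0, "tz": 0, "ax": 0, "ay": 0, "az": 0}, {"claw": 6.5, "tx": 0, "ty": 0, "tz": 0, "ax": 0, "ay": 0, "az": 0}, {"claw": 6.5, "tx": 0, "ty": 0, "tz": 0, "ax": 0, "ay": 0, "az": 0}])

```text
time: 24.25
eef_pos: [0.5726, -0.3601, 0.0215]
tcp_rot: [-0.247, -0.662, 0.663, 0.248]
contact_force: [-0.6, -0.7, -1.0]
opening: 0.761
```

```bash
python3 go.py .5725 -.3588 .0205 -41
```

```text
t 24.25 eef [ 0.5726 -0.3601  0.0215] yaw -130.99 tilt 0.08 q1,q6 [-0.711  1.577] F [-0.6 -0.7 -1. ] op 0.761
shift cm [ 0.1   0.1  -0.09] turn [-3.000e-02 -8.999e+01  8.000e-02]
```

Request:
play_rows(steps=[{"claw": 6.5, "tx": 0, "ty": 0.05, "tz": 0, "ax": 0, "ay": -30, "az": 0}, {"claw": 6.5, "tx": 0, "ty": 0.05, "tz": 0, "ax": 0, "ay": -30, "az": 0}, {"claw": 6.5, "tx": 0, "ty": 0.05, "tz": 0, "ax": 0, "ay": -30, "az": 0}, {"claw": 6.5, "tx": 0, "ty": 0.05, "tz": 0, "ax": 0, "ay": -30, "az": 0}, {"claw": 6.5, "tx": 0, "ty": 0.05, "tz": 0, "ax": 0, "ay": -60, "az": 0}, {"claw": 6.5, "tx": 0, "ty": 0.05, "tz": 0, "ax": 0, "ay": -60, "az": 0}, {"claw": 6.5, "tx": 0, "ty": 0.05, "tz": 0, "ax": 0, "ay": -60, "az": 0}, {"claw": 6.5, "tx": 0, "ty": 0.05, "tz": 0, "ax": 0, "ay": -60, "az": 0}, {"claw": 6.5, "tx": 0, "ty": 0.05, "tz": 0, "ax": 0, "ay": -90, "az": 0}, {"claw": 6.5, "tx": 0, "ty": 0.05, "tz": 0, "ax": 0, "ay": -90, "az": 0}, {"claw": 6.5, "tx": 0, "ty": 0.05, "tz": 0, "ax": 0, "ay": -90, "az": 0}, {"claw": 6.5, "tx": 0, "ty": 0.05, "tz": 0, "ax": 0, "ay": -90, "az": 0}])

```text
time: 25.25
eef_pos: [0.5727, -0.3602, 0.0208]
tcp_rot: [-0.273, 0.653, -0.653, 0.272]
contact_force: [1.1, -0.1, 1.1]
opening: 0.76
```

Request:
play_rows(steps=[{"claw": 5.6, "tx": 0, "ty": 0, "tz": 0, "ax": 0, "ay": 0, "az": 0}, {"claw": 5.4, "tx": 0, "ty": 0, "tz": 0, "ax": 0, "ay": 0, "az": 0}, {"claw": 5.2, "tx": 0, "ty": 0, "tz": 0, "ax": 0, "ay": 0, "az": 0}, {"claw": 5.0, "tx": 0, "ty": 0, "tz": 0, "ax": 0, "ay": 0, "az": 0}, {"claw": 4.5, "tx": 0, "ty": 0, "tz": 0, "ax": 0, "ay": 0, "az": 0}, {"claw": 4.5, "tx": 0, "ty": 0, "tz": 0, "ax": 0, "ay": 0, "az": 0}, {"claw": 4.5, "tx": 0, "ty": 0, "tz": 0, "ax": 0, "ay": 0, "az": 0}])

```text
time: 25.83
eef_pos: [0.573, -0.3603, 0.0213]
tcp_rot: [0.271, -0.653, 0.654, -0.27]
contact_force: [-1.1, 0.3, -0.1]
opening: 0.578
```

Request:
play_rows(grip_force=50, steps=[{"claw": 4.5, "tx": 0, "ty": 0, "tz": 0, "ax": 0, "ay": 0, "az": 0}, {"claw": 4.5, "tx": 0, "ty": -4, "tz": 0, "ax": 0, "ay": 0, "az": 0}, {"claw": 4.5, "tx": 0, "ty": -8, "tz": 0, "ax": 0, "ay": 0, "az": 0}, {"claw": 4.5, "tx": 0, "ty": -12, "tz": 0, "ax": 0, "ay": 0, "az": 0}, {"claw": 4.5, "tx": 0, "ty": -14, "tz": 0, "ax": 0, "ay": 0, "az": 0}, {"claw": 4.5, "tx": 0, "ty": -14, "tz": 0, "ax": 0, "ay": 0, "az": 0}, {"claw": 4.5, "tx": 0, "ty": -14, "tz": 0, "ax": 0, "ay": 0, "az": 0}])

```text
time: 26.42
eef_pos: [0.5736, -0.3606, 0.1628]
tcp_rot: [0.27, -0.652, 0.655, -0.27]
contact_force: [-0.4, -0.7, -1.6]
opening: 0.569
```

```bash
python3 go.py .5475 .0986 .16 0
```

```text
t 26.42 eef [ 0.5736 -0.3606  0.1628] yaw -45.05 tilt 0.2 q1,q6 [-0.71   0.077] F [-0.4 -0.7 -1.6] op 0.569
shift cm [-30.59   0.14 -34.34] turn [ -0.16 -45.05   0.13]
```

Request:
play_rows(steps=[{"claw": 4.5, "tx": -30.6, "ty": 0, "tz": -34.3, "ax": 0, "ay": -45, "az": 0}, {"claw": 4.5, "tx": -30.6, "ty": 0, "tz": -34.3, "ax": 0, "ay": -45, "az": 0}, {"claw": 4.5, "tx": -30.6, "ty": 0, "tz": -34.3, "ax": 0, "ay": -45, "az": 0}, {"claw": 4.5, "tx": -30.6, "ty": 0, "tz": -34.3, "ax": 0, "ay": -45, "az": 0}, {"claw": 4.5, "tx": -30.6, "ty": 0, "tz": -34.3, "ax": 0, "ay": -45, "az": 0}, {"claw": 4.5, "tx": -30.6, "ty": 0, "tz": -34.3, "ax": 0, "ay": -45, "az": 0}, {"claw": 4.5, "tx": -30.6, "ty": 0, "tz": -34.3, "ax": 0, "ay": -45, "az": 0}, {"claw": 4.5, "tx": -30.6, "ty": 0, "tz": -34.3, "ax": 0, "ay": -45, "az": 0}, {"claw": 4.5, "tx": -30.6, "ty": 0, "tz": -34.3, "ax": 0, "ay": -45, "az": 0}, {"claw": 4.5, "tx": -30.6, "ty": 0, "tz": -34.3, "ax": 0, "ay": -45, "az": 0}, {"claw": 4.5, "tx": -30.6, "ty": 0, "tz": -34.3, "ax": 0, "ay": -45, "az": 0}, {"claw": 4.5, "tx": -30.6, "ty": 0, "tz": -34.3, "ax": 0, "ay": -45, "az": 0}])

```text
time: 27.42
eef_pos: [0.5439, 0.105, 0.1574]
tcp_rot: [0.503, -0.501, 0.496, -0.5]
contact_force: [0.2, 0.3, -1.6]
opening: 0.567
```

Request:
play_rows(steps=[{"claw": 4.5, "tx": 0, "ty": 0, "tz": 0, "ax": 0, "ay": 0, "az": 0}, {"claw": 4.5, "tx": 0, "ty": 0, "tz": 0, "ax": 0, "ay": 0, "az": 0}, {"claw": 4.5, "tx": 0, "ty": 0, "tz": 0, "ax": 0, "ay": 0, "az": 0}])

```text
time: 27.67
eef_pos: [0.5466, 0.0976, 0.1593]
tcp_rot: [-0.501, 0.501, -0.5, 0.498]
contact_force: [-0.1, -0.0, -0.7]
opening: 0.573
```

```bash
python3 go.py .5473 .0986 .088 0
```

```text
t 27.67 eef [0.5466 0.0976 0.1593] yaw -0.12 tilt 0.22 q1,q6 [-0.005 -0.003] F [-0.1 -0.  -0.7] op 0.573
shift cm [-0.11  7.13  0.1 ] turn [ 0.2  -0.12  0.08]
```

Request:
play_rows(steps=[{"claw": 4.5, "tx": -0.1, "ty": 3, "tz": 0.1, "ax": 0.1, "ay": 0, "az": 0}, {"claw": 4.5, "tx": -0.1, "ty": 6, "tz": 0.1, "ax": 0.1, "ay": 0, "az": 0}, {"claw": 4.5, "tx": -0.1, "ty": 7.1, "tz": 0.1, "ax": 0.1, "ay": 0, "az": 0}, {"claw": 4.5, "tx": -0.1, "ty": 7.1, "tz": 0.1, "ax": 0.1, "ay": 0, "az": 0}, {"claw": 4.5, "tx": -0.1, "ty": 7.1, "tz": 0.1, "ax": 0.1, "ay": 0, "az": 0}, {"claw": 4.5, "tx": -0.1, "ty": 7.1, "tz": 0.1, "ax": 0.1, "ay": 0, "az": 0}])

```text
time: 28.17
eef_pos: [0.5496, 0.099, 0.0915]
tcp_rot: [0.499, -0.499, 0.502, -0.5]
contact_force: [-0.1, 0.5, -0.8]
opening: 0.568
```

```bash
python3 go.py .5473 .0986 .073 0
```

```text
t 28.17 eef [0.5496 0.099  0.0915] yaw -0.11 tilt 0.22 q1,q6 [-0.003 -0.   ] F [-0.1  0.5 -0.8] op 0.568
shift cm [ 0.04  1.85 -0.23] turn [-0.21 -0.11  0.06]
```

Request:
play_rows(steps=[{"claw": 4.5, "tx": 0, "ty": 0.2, "tz": -0.15, "ax": 0, "ay": 0, "az": 0}, {"claw": 4.5, "tx": 0, "ty": 0.5, "tz": -0.15, "ax": 0, "ay": 0, "az": 0}, {"claw": 4.5, "tx": 0, "ty": 1.0, "tz": -0.15, "ax": 0, "ay": 0, "az": 0}, {"claw": 4.5, "tx": 0, "ty": 1.4, "tz": -0.15, "ax": 0, "ay": 0, "az": 0}, {"claw": 4.5, "tx": 0, "ty": 1.7, "tz": -0.15, "ax": 0, "ay": 0, "az": 0}, {"claw": 4.5, "tx": 0, "ty": 1.9, "tz": -0.15, "ax": 0, "ay": 0, "az": 0}, {"claw": 4.5, "tx": 0, "ty": 1.9, "tz": -0.15, "ax": 0, "ay": 0, "az": 0}])

```text
time: 28.75
eef_pos: [0.5473, 0.0994, 0.0741]
tcp_rot: [0.501, -0.499, 0.5, -0.499]
contact_force: [-6.3, -1.7, 14.7]
opening: 0.568
```

```bash
python3 go.py .5473 .0986 .068 0
```

```text
t 28.75 eef [0.5473 0.0994 0.0741] yaw 0.01 tilt 0.12 q1,q6 [-0.002 -0.001] F [-6.3 -1.7 14.7] op 0.568
shift cm [ 0.08  0.61 -0.  ] turn [0.01 0.01 0.12]
```

Resting on the thread at 0.0741. Turn backward with this pressure.

Request:
play_rows(steps=[{"claw": 4.5, "tx": 0, "ty": 0, "tz": 0, "ax": 0, "ay": -6, "az": 0}, {"claw": 4.5, "tx": 0, "ty": 0, "tz": 0, "ax": 0, "ay": -12, "az": 0}, {"claw": 4.5, "tx": 0, "ty": 0, "tz": 0, "ax": 0, "ay": -18, "az": 0}, {"claw": 4.5, "tx": 0, "ty": 0, "tz": 0, "ax": 0, "ay": -24, "az": 0}])

```text
time: 29.08
eef_pos: [0.5468, 0.0995, 0.0708]
tcp_rot: [0.594, -0.383, 0.384, -0.594]
contact_force: [0.4, -1.8, -0.9]
opening: 0.566
```

```bash
python3 go.py .5473 .0986 .068 0
```

```text
t 29.08 eef [0.5468 0.0995 0.0708] yaw 24.27 tilt 0.12 q1,q6 [-0.002 -0.424] F [ 0.4 -1.8 -0.9] op 0.566
shift cm [0.11 0.28 0.01] turn [-0.06 24.27  0.1 ]
```

Request:
play_rows(steps=[{"claw": 4.5, "tx": 0.05, "ty": 0.2, "tz": 0, "ax": 0, "ay": 0, "az": 0}, {"claw": 4.5, "tx": 0.05, "ty": 0.4, "tz": 0, "ax": 0, "ay": 0, "az": 0}, {"claw": 4.5, "tx": 0.05, "ty": 0.6, "tz": 0, "ax": 0, "ay": 0, "az": 0}, {"claw": 4.5, "tx": 0.05, "ty": 0.7, "tz": 0, "ax": 0, "ay": 0, "az": 0}, {"claw": 4.5, "tx": 0.05, "ty": 0.7, "tz": 0, "ax": 0, "ay": 0, "az": 0}])

```text
time: 29.5
eef_pos: [0.5482, 0.0993, 0.07]
tcp_rot: [0.593, -0.386, 0.386, -0.592]
contact_force: [-12.5, -1.9, 28.8]
opening: 0.565
```

```bash
python3 go.py .5473 .0986 .064 0
```

```text
t 29.5 eef [0.5482 0.0993 0.07  ] yaw 23.84 tilt 0.1 q1,q6 [-0.002 -0.417] F [-12.5  -1.9  28.8] op 0.565
shift cm [ 0.03  0.6  -0.11] turn [2.000e-02 2.384e+01 9.000e-02]
```

Request:
play_rows(steps=[{"claw": 4.5, "tx": 0, "ty": -0.3, "tz": -0.1, "ax": 0, "ay": -6, "az": 0}, {"claw": 4.5, "tx": 0, "ty": -0.3, "tz": -0.1, "ax": 0, "ay": -12, "az": 0}, {"claw": 4.5, "tx": 0, "ty": -0.3, "tz": -0.1, "ax": 0, "ay": -18, "az": 0}, {"claw": 4.5, "tx": 0, "ty": -0.3, "tz": -0.1, "ax": 0, "ay": -24, "az": 0}, {"claw": 4.5, "tx": 0, "ty": -0.3, "tz": -0.1, "ax": 0, "ay": -30, "az": 0}])

```text
time: 29.92
eef_pos: [0.5488, 0.0983, 0.072]
tcp_rot: [0.673, -0.216, 0.22, -0.672]
contact_force: [-5.5, -4.6, 20.0]
opening: 0.569
```

```bash
python3 go.py .5473 .0986 .064 0
```

```text
t 29.92 eef [0.5488 0.0983 0.072 ] yaw 54.1 tilt 0.35 q1,q6 [-0.004 -0.946] F [-5.5 -4.6 20. ] op 0.569
shift cm [-0.14  0.8  -0.07] turn [-0.23 54.1   0.28]
```

Request:
play_rows(steps=[{"claw": 4.5, "tx": 0, "ty": -0.1, "tz": 0, "ax": 0, "ay": -6, "az": 0}, {"claw": 4.5, "tx": 0, "ty": -0.1, "tz": 0, "ax": 0, "ay": -12, "az": 0}, {"claw": 4.5, "tx": 0, "ty": -0.1, "tz": 0, "ax": 0, "ay": -18, "az": 0}, {"claw": 4.5, "tx": 0, "ty": -0.1, "tz": 0, "ax": 0, "ay": -24, "az": 0}])

```text
time: 30.25
eef_pos: [0.546, 0.0989, 0.0678]
tcp_rot: [0.704, -0.073, 0.074, -0.703]
contact_force: [0.5, 1.0, -1.9]
opening: 0.573
```

```bash
python3 go.py .5473 .0986 .064 0
```

```text
t 30.25 eef [0.546  0.0989 0.0678] yaw 78.12 tilt 0.08 q1,q6 [-0.003 -1.366] F [ 0.5  1.  -1.9] op 0.573
shift cm [ 0.13  0.38 -0.  ] turn [-2.000e-02  7.812e+01  8.000e-02]
```

Dropped. Seat down and check level.

Request:
play_rows(steps=[{"claw": 4.5, "tx": 0.1, "ty": 0.2, "tz": 0, "ax": 0, "ay": 0, "az": 0}, {"claw": 4.5, "tx": 0.1, "ty": 0.4, "tz": 0, "ax": 0, "ay": 0, "az": 0}, {"claw": 4.5, "tx": 0.1, "ty": 0.6, "tz": 0, "ax": 0, "ay": 0, "az": 0}, {"claw": 4.5, "tx": 0.1, "ty": 0.6, "tz": 0, "ax": 0, "ay": 0, "az": 0}])

```text
time: 30.58
eef_pos: [0.5479, 0.0987, 0.0645]
tcp_rot: [0.703, -0.075, 0.076, -0.703]
contact_force: [-5.4, -0.6, 12.2]
opening: 0.566
```

```bash
python3 go.py .5473 .0986 .064 0
```

```text
t 30.58 eef [0.5479 0.0987 0.0645] yaw 77.75 tilt 0.08 q1,q6 [-0.003 -1.36 ] F [-5.4 -0.6 12.2] op 0.566
shift cm [-0.05  0.05 -0.02] turn [ 0.   77.75  0.09]
```

Request:
play_rows(grip_force=80, steps=[{"claw": 4.5, "tx": 0, "ty": 0, "tz": 0, "ax": 0, "ay": 6, "az": 0}, {"claw": 4.5, "tx": 0, "ty": 0, "tz": 0, "ax": 0, "ay": 12, "az": 0}, {"claw": 4.5, "tx": 0, "ty": 0.05, "tz": 0, "ax": 0, "ay": 18, "az": 0}, {"claw": 4.5, "tx": 0, "ty": 0.1, "tz": 0, "ax": 0, "ay": 24, "az": 0}, {"claw": 4.5, "tx": 0, "ty": 0.14, "tz": 0, "ax": 0, "ay": 30, "az": 0}, {"claw": 4.5, "tx": 0, "ty": 0.18, "tz": 0, "ax": 0, "ay": 36, "az": 0}, {"claw": 4.5, "tx": 0, "ty": 0.22, "tz": 0, "ax": 0, "ay": 42, "az": 0}, {"claw": 4.5, "tx": 0, "ty": 0.26, "tz": 0, "ax": 0, "ay": 48, "az": 0}])

```text
time: 31.25
eef_pos: [0.5484, 0.099, 0.0629]
tcp_rot: [-0.611, 0.355, -0.357, 0.611]
contact_force: [-5.8, 0.3, 16.5]
opening: 0.561
```

```bash
python3 go.py .5473 .0986 .060 0;python3 -c "
from h import *; print(ctrl.get_state()['wrist_torque'])"
```

```text
t 31.25 eef [0.5484 0.099  0.0629] yaw 29.5 tilt 0.15 q1,q6 [-0.003 -0.517] F [-5.8  0.3 16.5] op 0.561
shift cm [-0.02  0.29 -0.11] turn [-0.12 29.5   0.1 ]
[-0.01602998  1.02160391  0.10579047]
```

Request:
play_rows(steps=[{"claw": 4.5, "tx": 0, "ty": 0.03, "tz": 0, "ax": 0, "ay": 6, "az": 0}, {"claw": 4.5, "tx": 0, "ty": 0.06, "tz": 0, "ax": 0, "ay": 12, "az": 0}, {"claw": 4.5, "tx": 0, "ty": 0.1, "tz": 0, "ax": 0, "ay": 18, "az": 0}, {"claw": 4.5, "tx": 0, "ty": 0.14, "tz": 0, "ax": 0, "ay": 24, "az": 0}, {"claw": 4.5, "tx": 0, "ty": 0.18, "tz": 0, "ax": 0, "ay": 30, "az": 0}, {"claw": 4.5, "tx": 0, "ty": 0.18, "tz": 0, "ax": 0, "ay": 30, "az": 0}])

```text
time: 31.75
eef_pos: [0.5473, 0.0974, 0.0608]
tcp_rot: [0.501, -0.5, 0.502, -0.498]
contact_force: [-9.3, -5.4, 18.2]
opening: 0.553
```

```bash
python3 go.py .5473 .0986 .060 0;python3 -c "
from h import *; print(ctrl.get_state()['wrist_torque'])"
```

```text
t 31.75 eef [0.5473 0.0974 0.0608] yaw -0.17 tilt 0.33 q1,q6 [-0.004  0.003] F [-9.3 -5.4 18.2] op 0.553
shift cm [-0.12  0.08 -0.  ] turn [ 0.06 -0.17  0.32]
[-0.99404897  1.57099795  0.30600082]
```

Request:
play_rows(steps=[{"claw": 4.5, "tx": 0, "ty": 0.05, "tz": 0, "ax": 0, "ay": 5, "az": 0}, {"claw": 4.5, "tx": 0, "ty": 0.05, "tz": 0, "ax": 0, "ay": 10, "az": 0}, {"claw": 4.5, "tx": 0, "ty": 0.05, "tz": 0, "ax": 0, "ay": 10, "az": 0}])

```text
time: 32.0
eef_pos: [0.5464, 0.0947, 0.0606]
tcp_rot: [0.459, -0.539, 0.543, -0.451]
contact_force: [-12.6, -12.2, 21.8]
opening: 0.561
```

```bash
python3 go.py .5473 .0986 .060 0;python3 -c "
from h import *; print(ctrl.get_state()['wrist_torque'])"
```

```text
t 32.0 eef [0.5464 0.0947 0.0606] yaw -9.81 tilt 0.74 q1,q6 [-0.006  0.175] F [-12.6 -12.2  21.8] op 0.561
shift cm [-0.4   0.05  0.02] turn [ 0.2  -9.81  0.72]
[-2.29485135  2.20850063  0.99725442]
```

Request:
play_rows(grip_force=25, steps=[{"claw": 7, "tx": 0, "ty": -0.3, "tz": 0, "ax": 0, "ay": 0, "az": 0}, {"claw": 7, "tx": 0, "ty": -0.3, "tz": 0, "ax": 0, "ay": 0, "az": 0}, {"claw": 7, "tx": 0, "ty": -0.3, "tz": 0, "ax": 0, "ay": 0, "az": 0}, {"claw": 7, "tx": 0, "ty": -0.3, "tz": 0, "ax": 0, "ay": 0, "az": 0}, {"claw": 7, "tx": 0, "ty": -4, "tz": 0, "ax": 0, "ay": 0, "az": 0}, {"claw": 7, "tx": 0, "ty": -8, "tz": 0, "ax": 0, "ay": 0, "az": 0}, {"claw": 7, "tx": 0, "ty": -12, "tz": 0, "ax": 0, "ay": 0, "az": 0}, {"claw": 7, "tx": 8, "ty": -14, "tz": 0, "ax": 0, "ay": 0, "az": 0}, {"claw": 7, "tx": 16, "ty": -14, "tz": -4, "ax": 0, "ay": 0, "az": 0}, {"claw": 7, "tx": 20, "ty": -14, "tz": -8, "ax": 0, "ay": 0, "az": 0}, {"claw": 7, "tx": 24, "ty": -14, "tz": -10, "ax": 0, "ay": 0, "az": 0}, {"claw": 7, "tx": 24, "ty": -14, "tz": -10, "ax": 0, "ay": 0, "az": 0}])

```text
time: 33.0
eef_pos: [0.4408, -0.0759, 0.1948]
tcp_rot: [0.454, -0.541, 0.542, -0.454]
contact_force: [0.5, -0.7, -0.0]
opening: 0.816
```

```bash
python3 go.py .5473 .0986 .060 0
cat > chk.py <<'E'
from h import *
import sys
im,d=cams.read_camera("top"); cv2.imwrite(f"pics/t_{sys.argv[1]}.png",im); Pc=cloud("top",d)
for nm,(x,y) in {"p3 amber":(.532,.2785),"p2 blue":(.539,.1885),"p1 red":(.5465,.0988)}.items():
    r=np.hypot(Pc[...,0]-x,Pc[...,1]-y); q=Pc[r<.016]; 
    A=np.c_[q[:,:2]-[x,y],np.ones(len(q))]; k=abs(q[:,2]-np.median(q[:,2]))<.006; co=np.linalg.lstsq(A[k],q[k,2],rcond=None)[0]
    hd=Pc[(abs(r-.038)<.005)&(abs(Pc[...,2]-.06)<.008)][:,2]; print(nm,"n",k.sum(),"top mean",co[2].round(4),"slopes",co[:2].round(3),"med",np.median(q[:,2]).round(4),"head",np.mean(hd).round(4),"diff",(co[2]-hd.mean()).round(4))
E
python3 chk.py a
```

```text
t 33.0 eef [ 0.4408 -0.0759  0.1948] yaw -10.03 tilt 0.06 q1,q6 [-0.398 -0.223] F [ 0.5 -0.7 -0. ] op 0.816
shift cm [-19.05  13.47   7.44] turn [ -0.05 -10.03   0.04]
p3 amber n 156 top mean 0.088 slopes [-0.001 -0.023] med 0.0879 head 0.0609 diff 0.0271
p2 blue n 156 top mean 0.088 slopes [0.042 0.001] med 0.0882 head 0.061 diff 0.0271
p1 red n 155 top mean 0.0885 slopes [-0.001 -0.02 ] med 0.0886 head 0.0609 diff 0.0276
```

View pics/t_a.png

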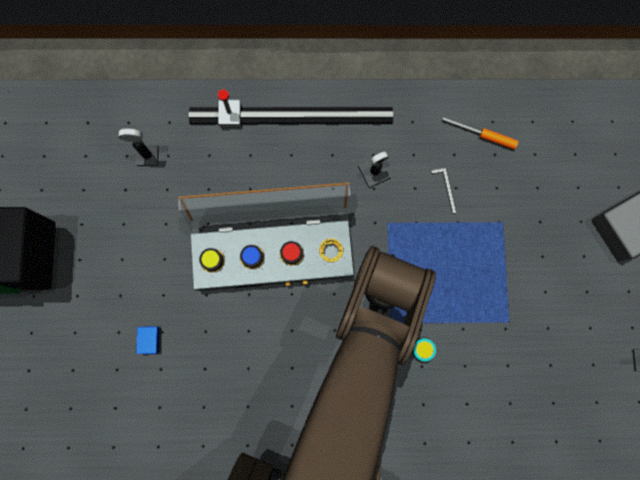

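Run:
```python
from h import *
D=[cams.read_camera("top")[1] for _ in range(8)]
d=np.median(D,0).astype(np.float32); Pc=cloud("top",d)
for nm,(x,y) in {"p3 amber":(.532,.2785),"p2 blue":(.539,.1885),"p1 red":(.5465,.0988),"turq":(.3274,-.199)}.items():
    r=np.hypot(Pc[...,0]-x,Pc[...,1]-y); q=Pc[r<.016]
    A=np.c_[q[:,:2]-[x,y],np.ones(len(q))]; k=abs(q[:,2]-np.median(q[:,2]))<.004; co=np.linalg.lstsq(A[k],q[k,2],rcond=None)[0]
    h0=.06 if nm[0]=="p" else 0
    hd=Pc[(abs(r-.038)<.006)&(abs(Pc[...,2]-h0)<.008)][:,2]; print(nm,k.sum(),len(q),"top",co[2].round(4),"slopes",co[:2].round(3),"base",hd.mean().round(4),"diff",(co[2]-hd.mean()).round(4))
```

```text
p3 amber 160 160 top 0.0883 slopes [0.014 0.017] base 0.061 diff 0.0273
p2 blue 160 160 top 0.0882 slopes [-0.004 -0.013] base 0.061 diff 0.0272
p1 red 157 157 top 0.0881 slopes [-0.009 -0.005] base 0.0608 diff 0.0273
turq 163 163 top 0.0484 slopes [ 0.005 -0.009] base 0.001 diff 0.0474
```

```bash
cat > arc.py <<'E'
# arc.py a z : shift needed to reach hinge + a*xhat at height z, phi -85.35
import sys,subprocess
import numpy as np
a,z=float(sys.argv[1]),float(sys.argv[2]); H=np.array([.6087,.1489]); X=np.array([.9967,.0812])
p=H+a*X; subprocess.run(["python3","go.py",str(p[0]),str(p[1]),str(z),"-85.35"])
E
python3 arc.py .095 .28
python3 - <<'E'
from h import *
im,d=cams.read_camera("side"); 
cv2.imwrite("pics/c0.png",cv2.resize(im[90:330,220:420],None,fx=2.5,fy=2.5))
H=np.array([.6087,.1489,.06]);X=np.array([.9967,.0812,0]);Y=np.array([-.0812,.9967,0]);Z=np.array([0,0,1.])
for th in (1.5,1.6,1.7,1.8):
    e=[H+.125*(-np.cos(th)*X+np.sin(th)*Z)+.033*(np.sin(th)*X+np.cos(th)*Z)+s*.18*Y for s in (-1,1)]
    print(th,[proj(n,p).round(0) for n in("side","top") for p in e])
E
```

```text
t 33.45 eef [ 0.4426 -0.0742  0.1949] yaw -9.93 tilt 0.05 q1,q6 [-0.393 -0.219] F [ 0.4  0.1 -0. ] op 0.82
shift cm [-27.22  -8.5   21.71] turn [-6.000e-02  7.542e+01 -0.000e+00]
1.5 [array([360., 233.]), array([316., 131.]), array([350., 196.]), array([178., 210.])]
1.6 [array([366., 233.]), array([321., 131.]), array([349., 190.]), array([178., 205.])]
1.7 [array([372., 233.]), array([326., 132.]), array([349., 185.]), array([178., 200.])]
1.8 [array([377., 234.]), array([330., 133.]), array([348., 181.]), array([178., 195.])]
```

View pics/c0.png

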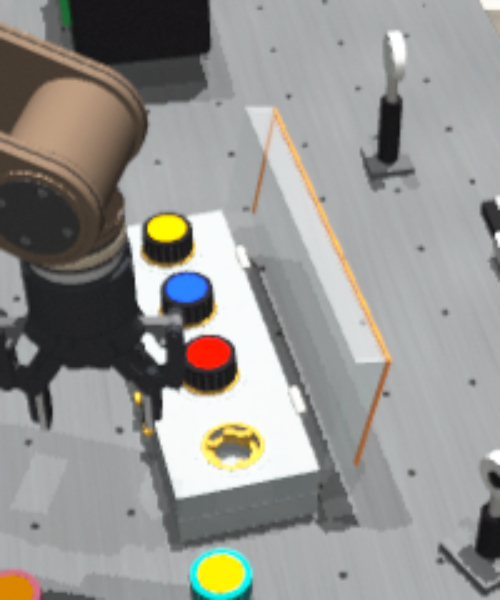

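Request:
play_rows(steps=[{"claw": 0, "tx": 0, "ty": -4, "tz": 0, "ax": 0, "ay": 7, "az": 0}, {"claw": 0, "tx": 0, "ty": -8.5, "tz": 0, "ax": 0, "ay": 14, "az": 0}, {"claw": 0, "tx": -3, "ty": -8.5, "tz": 2.4, "ax": 0, "ay": 21, "az": 0}, {"claw": 0, "tx": -6, "ty": -8.5, "tz": 4.8, "ax": 0, "ay": 28, "az": 0}, {"claw": 0, "tx": -9, "ty": -8.5, "tz": 7.2, "ax": 0, "ay": 35, "az": 0}, {"claw": 0, "tx": -12, "ty": -8.5, "tz": 9.6, "ax": 0, "ay": 42, "az": 0}, {"claw": 0, "tx": -15, "ty": -8.5, "tz": 12, "ax": 0, "ay": 49, "az": 0}, {"claw": 0, "tx": -18, "ty": -8.5, "tz": 14.4, "ax": 0, "ay": 56, "az": 0}, {"claw": 0, "tx": -21, "ty": -8.5, "tz": 17, "ax": 0, "ay": 63, "az": 0}, {"claw": 0, "tx": -24, "ty": -8.5, "tz": 19.2, "ax": 0, "ay": 70, "az": 0}, {"claw": 0, "tx": -27.2, "ty": -8.5, "tz": 21.7, "ax": 0, "ay": 75.4, "az": 0}, {"claw": 0, "tx": -27.2, "ty": -8.5, "tz": 21.7, "ax": 0, "ay": 75.4, "az": 0}])

```text
time: 34.5
eef_pos: [0.706, 0.1607, 0.2754]
tcp_rot: [-0.029, 0.707, -0.706, 0.028]
contact_force: [-1.1, -0.3, -1.2]
opening: 0.001
```

```bash
python3 arc.py .095 .145
python3 - <<'E'
from h import *
im,d=cams.read_camera("side"); 
cv2.imwrite("pics/c1.png",cv2.resize(im[60:330,200:480],None,fx=2.2,fy=2.2))
E
```

```text
t 34.5 eef [0.706  0.1607 0.2754] yaw -85.34 tilt 0.13 q1,q6 [0.084 1.573] F [-1.1 -0.3 -1.2] op 0.001
shift cm [ 0.26 13.04  0.4 ] turn [0.06 0.01 0.12]
```

View pics/c1.png

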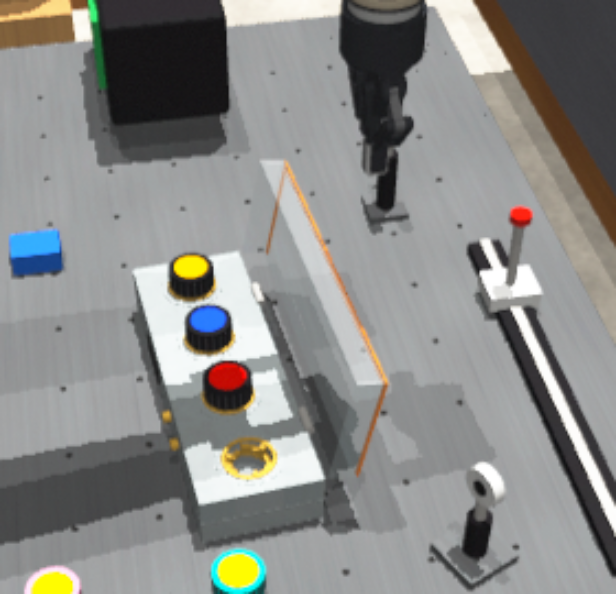

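Request:
play_rows(steps=[{"claw": 0, "tx": 0.2, "ty": 4, "tz": 0.4, "ax": 0, "ay": 0, "az": 0}, {"claw": 0, "tx": 0.2, "ty": 8, "tz": 0.4, "ax": 0, "ay": 0, "az": 0}, {"claw": 0, "tx": 0.2, "ty": 12, "tz": 0.4, "ax": 0, "ay": 0, "az": 0}, {"claw": 0, "tx": 0.2, "ty": 12.5, "tz": 0.4, "ax": 0, "ay": 0, "az": 0}, {"claw": 0, "tx": 0.2, "ty": 12.5, "tz": 0.4, "ax": 0, "ay": 0, "az": 0}])

```text
time: 34.97
eef_pos: [0.6987, 0.1505, 0.151]
tcp_rot: [0.031, -0.706, 0.707, -0.026]
contact_force: [0.0, -0.1, 0.8]
opening: 0.002
```

Request:
play_rows(steps=[{"claw": 0, "tx": 1, "ty": 0, "tz": 0, "ax": 0, "ay": 0, "az": 0}, {"claw": 0, "tx": 2, "ty": 0, "tz": 0, "ax": 0, "ay": 0, "az": 0}, {"claw": 0, "tx": 3, "ty": 0, "tz": 0, "ax": 0, "ay": 0, "az": 0}, {"claw": 0, "tx": 4, "ty": 0, "tz": 0, "ax": 0, "ay": 0, "az": 0}, {"claw": 0, "tx": 5, "ty": 0, "tz": 0, "ax": 0, "ay": 0, "az": 0}, {"claw": 0, "tx": 6, "ty": 0, "tz": 0, "ax": 0, "ay": 0, "az": 0}])

```text
time: 35.47
eef_pos: [0.6453, 0.146, 0.1621]
tcp_rot: [0.023, -0.706, 0.707, -0.033]
contact_force: [2.7, 0.6, 2.8]
opening: -0.001
```

```bash
python3 arc.py .04 .15
cat > cov.py <<'E'
from h import *
import sys
im,d=cams.read_camera("side"); cv2.imwrite(f"pics/c{sys.argv[1]}.png",cv2.resize(im[60:330,200:480],None,fx=2.2,fy=2.2))
im2,_=cams.read_camera("top"); cv2.imwrite(f"pics/ct{sys.argv[1]}.png",cv2.resize(im2[120:320,140:400],None,fx=2.5,fy=2.5))
E
python3 cov.py 2
```

```text
t 35.47 eef [0.6453 0.146  0.1621] yaw -85.42 tilt 0.8 q1,q6 [0.07  1.561] F [2.7 0.6 2.8] op -0.001
shift cm [-0.35  1.22 -0.58] turn [-0.08 -0.07 -0.8 ]
```

View pics/c2.png

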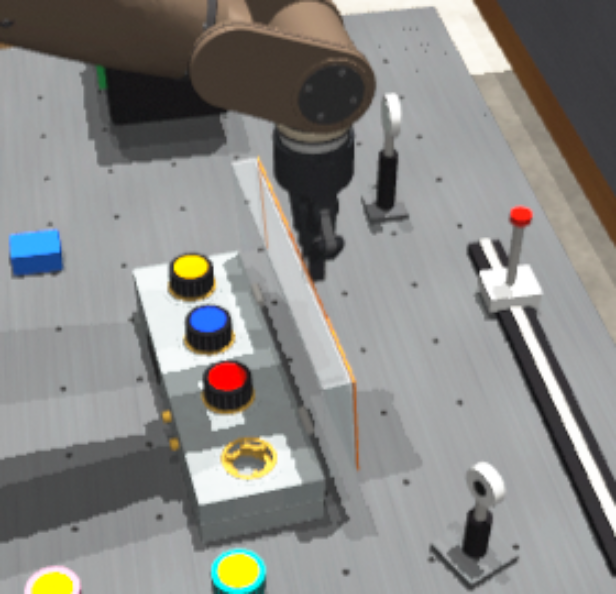

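Request:
play_rows(steps=[{"claw": 0, "tx": 1, "ty": -0.3, "tz": -0.3, "ax": 0, "ay": 0, "az": 0}, {"claw": 0, "tx": 2, "ty": -0.6, "tz": -0.3, "ax": 0, "ay": 0, "az": 0}, {"claw": 0, "tx": 3, "ty": -0.8, "tz": -0.3, "ax": 0, "ay": 0, "az": 0}, {"claw": 0, "tx": 3.9, "ty": -1, "tz": -0.3, "ax": 0, "ay": 0, "az": 0}, {"claw": 0, "tx": 4.7, "ty": -0.9, "tz": -0.3, "ax": 0, "ay": 0, "az": 0}, {"claw": 0, "tx": 5.6, "ty": -0.75, "tz": -0.3, "ax": 0, "ay": 0, "az": 0}, {"claw": 0, "tx": 6.5, "ty": -0.5, "tz": -0.3, "ax": 0, "ay": 0, "az": 0}, {"claw": 0, "tx": 7.3, "ty": -0.3, "tz": -0.3, "ax": 0, "ay": 0, "az": 0}, {"claw": 0, "tx": 7.3, "ty": -0.3, "tz": -0.3, "ax": 0, "ay": 0, "az": 0}])

```text
time: 36.32
eef_pos: [0.5662, 0.143, 0.1568]
tcp_rot: [0.029, -0.706, 0.707, -0.027]
contact_force: [0.4, -1.6, -0.3]
opening: -0.001
```

```bash
python3 arc.py -.0645 .152; python3 cov.py 3
```

```text
t 36.32 eef [0.5662 0.143  0.1568] yaw -85.43 tilt 0.19 q1,q6 [0.074 1.566] F [ 0.4 -1.6 -0.3] op -0.001
shift cm [ 2.16  0.49 -0.24] turn [-0.06 -0.08  0.18]
```

View pics/c3.png

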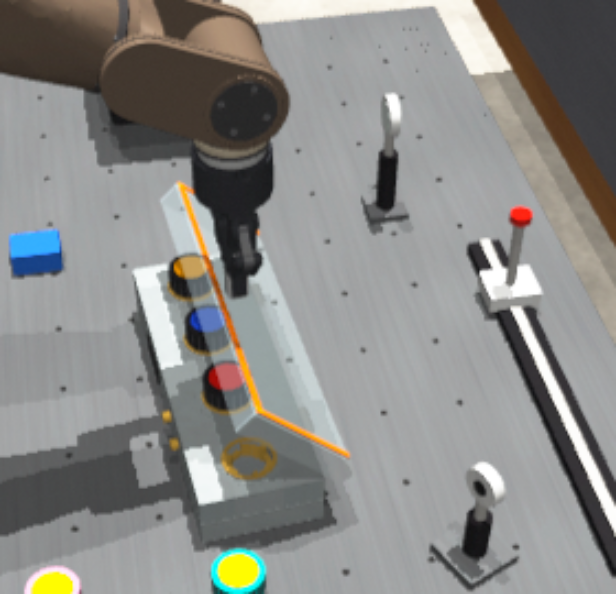

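Request:
play_rows(steps=[{"claw": 0, "tx": 1.1, "ty": 0.2, "tz": -0.2, "ax": 0, "ay": 0, "az": 0}, {"claw": 0, "tx": 2.2, "ty": 0.6, "tz": -0.2, "ax": 0, "ay": 0, "az": 0}, {"claw": 0, "tx": 2.9, "ty": 1.2, "tz": -0.2, "ax": 0, "ay": 0, "az": 0}, {"claw": 0, "tx": 3.5, "ty": 1.9, "tz": -0.2, "ax": 0, "ay": 0, "az": 0}, {"claw": 0, "tx": 4.1, "ty": 2.6, "tz": -0.2, "ax": 0, "ay": 0, "az": 0}, {"claw": 0, "tx": 4.7, "ty": 3.3, "tz": -0.2, "ax": 0, "ay": 0, "az": 0}, {"claw": 0, "tx": 5.2, "ty": 4.1, "tz": -0.2, "ax": 0, "ay": 0, "az": 0}, {"claw": 0, "tx": 5.6, "ty": 4.9, "tz": -0.2, "ax": 0, "ay": 0, "az": 0}, {"claw": 0, "tx": 5.6, "ty": 4.9, "tz": -0.2, "ax": 0, "ay": 0, "az": 0}])

```text
time: 37.17
eef_pos: [0.5104, 0.1403, 0.1063]
tcp_rot: [0.03, -0.706, 0.707, -0.027]
contact_force: [-0.4, 0.0, -0.5]
opening: -0.001
```

```bash
python3 arc.py -.108 .093; python3 cov.py 4
```

```text
t 37.17 eef [0.5104 0.1403 0.1063] yaw -85.44 tilt 0.24 q1,q6 [0.077 1.569] F [-0.4  0.  -0.5] op -0.001
shift cm [ 0.93  1.33 -0.05] turn [-0.06 -0.09  0.24]
```

View pics/c4.png

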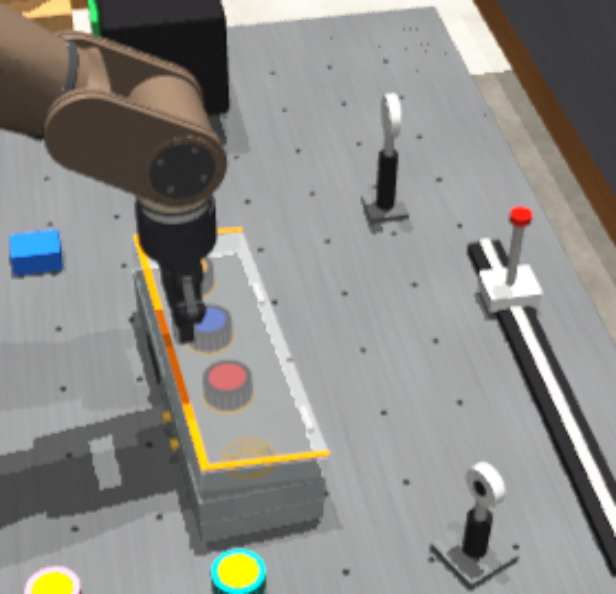

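Request:
play_rows(steps=[{"claw": 0, "tx": 0.9, "ty": 0.5, "tz": 0, "ax": 0, "ay": 0, "az": 0}, {"claw": 0, "tx": 0.9, "ty": 1.0, "tz": 0, "ax": 0, "ay": 0, "az": 0}, {"claw": 0, "tx": 0.9, "ty": 1.4, "tz": 0, "ax": 0, "ay": 0, "az": 0}, {"claw": 0, "tx": 0.9, "ty": 1.7, "tz": 0, "ax": 0, "ay": 0, "az": 0}, {"claw": 0, "tx": 0.9, "ty": 1.7, "tz": 0, "ax": 0, "ay": 0, "az": 0}])

```text
time: 37.68
eef_pos: [0.5036, 0.1398, 0.093]
tcp_rot: [0.029, -0.706, 0.707, -0.028]
contact_force: [-4.8, -0.8, 8.0]
opening: -0.001
```

```bash
python3 arc.py -.11 .093
```

```text
t 37.68 eef [0.5036 0.1398 0.093 ] yaw -85.43 tilt 0.09 q1,q6 [0.077 1.569] F [-4.8 -0.8  8. ] op -0.001
shift cm [ 0.45  0.   -0.05] turn [-0.07 -0.08  0.06]
```

Request:
play_rows(steps=[{"claw": 0, "tx": 0.1, "ty": 0.4, "tz": 0, "ax": 0, "ay": 0, "az": 0}, {"claw": 0, "tx": 0.1, "ty": 0.8, "tz": 0, "ax": 0, "ay": 0, "az": 0}, {"claw": 0, "tx": 0.1, "ty": 1.0, "tz": 0, "ax": 0, "ay": 0, "az": 0}, {"claw": 0, "tx": 0.1, "ty": 1.0, "tz": 0, "ax": 0, "ay": 0, "az": 0}, {"claw": 0, "tx": 0.1, "ty": 1.0, "tz": 0, "ax": 0, "ay": 0, "az": 0}])

```text
time: 38.1
eef_pos: [0.5039, 0.1399, 0.0925]
tcp_rot: [0.03, -0.706, 0.707, -0.027]
contact_force: [-25.3, -3.1, 54.4]
opening: -0.001
```

```bash
python3 arc.py -.11 .093
```

```text
t 38.1 eef [0.5039 0.1399 0.0925] yaw -85.35 tilt 0.27 q1,q6 [0.078 1.569] F [-25.3  -3.1  54.4] op -0.001
shift cm [ 0.48 -0.05 -0.05] turn [-0.14  0.    0.23]
```

Request:
play_rows(steps=[{"claw": 0, "tx": 0, "ty": -0.7, "tz": 0, "ax": 0, "ay": 0, "az": 0}, {"claw": 0, "tx": 0, "ty": -1.2, "tz": 0, "ax": 0, "ay": 0, "az": 0}, {"claw": 0, "tx": 0, "ty": -4, "tz": 0, "ax": 0, "ay": 0, "az": 0}, {"claw": 0, "tx": 0, "ty": -8, "tz": 0, "ax": 0, "ay": 0, "az": 0}, {"claw": 0, "tx": 0, "ty": -12, "tz": 4, "ax": 0, "ay": 0, "az": 0}, {"claw": 0, "tx": 0, "ty": -14, "tz": 8, "ax": 0, "ay": 0, "az": 0}, {"claw": 0, "tx": 0, "ty": -14, "tz": 12, "ax": 0, "ay": 0, "az": 0}, {"claw": 0, "tx": 0, "ty": -14, "tz": 16, "ax": 0, "ay": 0, "az": 0}, {"claw": 0, "tx": 0, "ty": -14, "tz": 20, "ax": 0, "ay": 0, "az": 0}, {"claw": 0, "tx": 0, "ty": -14, "tz": 24, "ax": 0, "ay": 0, "az": 0}, {"claw": 0, "tx": 0, "ty": -14, "tz": 24, "ax": 0, "ay": 0, "az": 0}])

```text
time: 39.02
eef_pos: [0.5219, -0.1047, 0.2218]
tcp_rot: [0.026, -0.705, 0.708, -0.027]
contact_force: [0.1, 0.3, -0.0]
opening: 0.002
```

```bash
python3 arc.py -.11 .25
python3 - <<'E'
from h import *
im,d=cams.read_camera("side"); im2,d2=cams.read_camera("top"); np.save("tf.npy",d2)
a=cv2.resize(im[60:460,160:480],(400,500)); b=cv2.resize(im2[130:370,120:360+80],(400,300)); b=cv2.copyMakeBorder(b,0,200,0,0,cv2.BORDER_CONSTANT)
cv2.imwrite("pics/f.png",np.hstack([a,b]))
P=cloud("top",d2)
H=np.array([.6087,.1489]);X=np.array([.9967,.0812]);Y=np.array([-.0812,.9967])
q=P[...,:2]-H; aa=q@X; yy=q@Y
for lo,hi in((-.124,-.115),(-.115,-.10),(-.06,-.04)):
    m=(aa>lo)&(aa<hi)&(abs(yy)<.17)&(P[...,2]>.03)&(P[...,2]<.2); print(lo,hi,m.sum(),np.percentile(P[m][:,2],[5,50,95]).round(4))
e=[H3 for H3 in [np.r_[H+(-.125)*X+s*.18*Y,.093] for s in(-1,1)]]
print([proj(n,p).round(1) for n in("side","top") for p in e])
for n,i in(("side",im),("top",im2)):
    h=cv2.cvtColor(i,cv2.COLOR_BGR2HSV).astype(int); m=(h[...,0]>5)&(h[...,0]<24)&(h[...,1]>110)&(h[...,2]>90)
    for c,s in comps(cv2.dilate(m.astype(np.uint8),np.ones((3,3))),60): print(n,c.round(0),s)
E
```

```text
t 39.02 eef [ 0.5219 -0.1047  0.2218] yaw -85.73 tilt 0.2 q1,q6 [-0.387  1.11 ] F [ 0.1  0.3 -0. ] op 0.002
shift cm [  0.46  -2.9  -24.56] turn [-0.19 -0.38 -0.05]
-0.124 -0.115 613 [0.0901 0.0946 0.099 ]
-0.115 -0.1 1038 [0.0899 0.0939 0.0979]
-0.06 -0.04 1347 [0.0896 0.0938 0.0983]
[array([288.8, 278.5]), array([258.4, 171.7]), array([353.9, 271.7]), array([190.7, 286.3])]
side [181.  30.] [ 105    0  136   81 6172]
side [471. 178.] [ 295   32  336  399 6122]
side [289. 244.] [260 176  89 104 987]
side [223. 327.] [213 319  22  18 320]
side [609. 368.] [600 354  19  29 119]
side [507. 440.] [500 410  17  58 685]
top [499. 138.] [479 127  41  23 502]
top [273. 268.] [ 187  216  169   73 1727]
top [210. 259.] [201 250  19  19 296]
```

View pics/f.png

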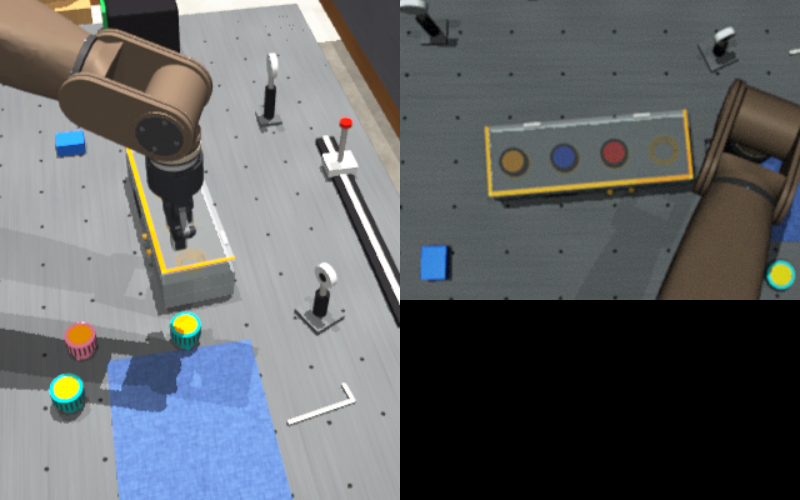

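The images show the cover flat: the plate reads 0.094 m by depth, with a known +1 mm offset, against an expected 0.093 m. All three cells are beneath it, and the other things stand where they were. Handing in.

```bash
python3 -c "
from h import *
print(ctrl.get_state()['contact_force']); print(ctrl.sign_off())"
```

```text
[-0.38305761 -0.23384394 -0.40051665]
the job is handed in; nothing more can be done
None
```

All three filter cells on the table are screwed home and the dust cover is shut; I handed the job in at about 39 s. The green cell was absent in this run.

- **Cells:** amber went into port 3, blue into port 2 and red into port 1. Amber and red were turned backward until they dropped, and blue dropped in at once. Each was then turned forward until the turning torque rose at the stop; it rose least for blue (about 0.6 N m).
- **Height check:** from the averaged top-camera depth, all three tops sit 27.2–27.3 mm above the head, against a nominal 26.5 mm. About 0.4 mm of that is camera bias. They agree within 0.1 mm and show no measurable tilt.
- **Cover:** I swung it shut and pressed it near the front edge with the closed fingers at about 54 N vertical. Its plate then read level at about 93 mm, which is the shut height. The arm was clear, with no contact force, before hand-in.
- **Disagreements:** the two cameras differed by about 2 mm in x, so I used their mean. The gripper slipped up to about 9 mm sideways on blue when it met the stop, and less on amber and red. A single depth frame had earlier put one cell's top about 0.5 mm higher than another, which averaging removed.
- **Other objects:** the look-alikes, iris, hex key and lens box show no sign of having moved, as far as the last pictures show.

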